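Pack the specimen cartons snugly into the carrier tray

TASK

Pack the sample cartons for the courier: draw the carrier tray's follower fully back to its near stop, then stand all the cartons in one tight row that starts in the tray's reference corner - the large ones first, from the tall end wall, then the small ones - pushing each one upright, flush along the fence and right up against the end wall or the carton before it, with the follower still back. When the whole row is tight, slide the follower up against the last carton, and stand the white cold pack on its long edge in the free lane beside the row, down on the tray's floor. Leave both water bottles standing.

Things in the scene. Friction and masses are not known exactly. Their poses are not given: they have to be found in the camera images.
- tray: grey carrier tray fixed to the desk, long side roughly away from the robot; origin 125 mm before the end wall, 44.5 mm from the fence, on the desk. Inside 270 mm long, 92 mm wide. The far end wall stands 48 mm above the floor, the fence (long left wall) and other walls only 16 mm, 4 mm thick. A rail lies beyond the fence, no higher than it, 17 mm past its inner face; black end stops to 22 mm above the desk
- corner (a point): reference corner of the tray, where the tall end wall meets the fence, at floor level, 6 mm above the desk. x points along the tray to the end wall, y to the fence, z up: the inside lies at negative x and negative y
- lane (a point): middle of the cold pack's lane, on the tray floor beside the low long wall opposite the fence; axes as the corner's, 125 mm before the end wall. The lane is 34 mm wide between that wall and cartons that stand flush with the fence, and 270 mm long
- follower (a joint): slide of the follower along the tray, in m: 0 = fully back at its near stop (245 mm between paddle and end wall), growing toward the end wall, at most 0.215 (30 mm left). It stays where it is left; about 4 N moves it
- paddle (a point): follower's upright aluminium paddle, 12 mm thick (x), 56 mm wide (y), 100 mm high, 1 mm above the tray floor, in line with the row at the fence; grip it across its thickness. The point is 15 mm below its top, in its middle; axes as the corner's. A black saddle and an arm, to 32 mm above the desk, join it to the rail behind and on the fence side
- large_1 (a point): closed brown large specimen carton, 46 (its x) x 58 (its y) x 56 mm high; the point is its centre, half-way up, z up. It stands upright on the desk. About 0.15 kg. Two or three large cartons are there, the others absent
- large_2 (a point): closed brown large specimen carton, 46 (its x) x 58 (its y) x 56 mm high; the point is its centre, half-way up, z up. It stands upright on the desk. About 0.15 kg. Two or three large cartons are there, the others absent
- large_3 (a point): closed brown large specimen carton, 46 (its x) x 58 (its y) x 56 mm high; the point is its centre, half-way up, z up. It stands upright on the desk. About 0.15 kg. Two or three large cartons are there, the others absent
- small_1 (a point): closed brown small specimen carton, 30 (its x) x 58 (its y) x 56 mm high; the point is its centre, half-way up, z up. It stands upright on the desk. About 0.1 kg. One or two small cartons are there, the other absent
- small_2 (a point): closed brown small specimen carton, 30 (its x) x 58 (its y) x 56 mm high; the point is its centre, half-way up, z up. It stands upright on the desk. About 0.1 kg. One or two small cartons are there, the other absent
- pack (a point): white hard-shell cold pack standing on its long edge, 120 (its x) x 25 (its y) x 100 mm high (z up); the point is its centre, 50 mm above its foot. About 0.3 kg. When it stands in the lane it reaches 44 mm above the cartons, about as high as the paddle: keep the fingers clear of the paddle when setting it down
- water_bottle_a: water bottle at the left of the desk, 67 mm across, 228 mm high, origin at the middle of its foot, z up; to be left standing
- water_bottle_b: water bottle at the right of the desk, the same size, origin at the middle of its foot, z up; to be left standing

How it is judged (in metres and radians):
On the way, in this order (a step that is already met when the one before it is completed fails the run):
1. the follower is drawn fully back to its near stop (within 5 mm) (value of joint follower below 0.005 m), for 0.2 s.
2. all cartons stand in a tight row from the corner, large ones first, and the follower is not yet against them (z of large_1 in the frame of corner between 0.023 and 0.033 m and y of large_1 in the frame of corner between -0.033 and -0.026 m and x of large_1 in the frame of corner between -0.24 and 0 m and angle between each of large_1, large_2, large_3, small_1, small_2's own z axis and vertical below 0.06 rad and angle between the x axis of each of large_1, large_2, large_3, small_1, small_2 and the x axis of corner, either way round below 0.07 rad and z of large_2 in the frame of corner between 0.023 and 0.033 m and y of large_2 in the frame of corner between -0.033 and -0.026 m and x of large_2 in the frame of corner between -0.24 and 0 m and z of large_3 in the frame of corner between 0.023 and 0.033 m and y of large_3 in the frame of corner between -0.033 and -0.026 m and x of large_3 in the frame of corner between -0.24 and 0 m and z of small_1 in the frame of corner between 0.023 and 0.033 m and y of small_1 in the frame of corner between -0.033 and -0.026 m and x of small_1 in the frame of corner between -0.24 and 0 m and z of small_2 in the frame of corner between 0.023 and 0.033 m and y of small_2 in the frame of corner between -0.033 and -0.026 m and x of small_2 in the frame of corner between -0.24 and 0 m and x of any of large_1, large_2, large_3 in the frame of corner above -0.026 m and (horizontal distance between large_1 and large_2 below 0.049 m or horizontal distance between large_1 and large_3 below 0.049 m) and (horizontal distance between large_2 and large_1 below 0.049 m or horizontal distance between large_2 and large_3 below 0.049 m) and (horizontal distance between large_3 and large_1 below 0.049 m or horizontal distance between large_3 and large_2 below 0.049 m) and (horizontal distance between any of large_1, large_2, large_3 and small_1 below 0.041 m or horizontal distance between any of large_1, large_2, large_3 and small_2 below 0.041 m) and (horizontal distance between small_1 and large_1 below 0.041 m or horizontal distance between small_1 and large_2 below 0.041 m or horizontal distance between small_1 and large_3 below 0.041 m or horizontal distance between small_1 and small_2 below 0.033 m) and (horizontal distance between small_2 and large_1 below 0.041 m or horizontal distance between small_2 and large_2 below 0.041 m or horizontal distance between small_2 and large_3 below 0.041 m or horizontal distance between small_2 and small_1 below 0.033 m) and not (x of any of small_1, small_2 in the frame of paddle below 0.024 m)), for 0.3 s.
3. the follower is against the last carton of the tight row (within 3 mm) (z of large_1 in the frame of corner between 0.023 and 0.033 m and y of large_1 in the frame of corner between -0.033 and -0.026 m and x of large_1 in the frame of corner between -0.24 and 0 m and angle between each of large_1, large_2, large_3, small_1, small_2's own z axis and vertical below 0.06 rad and angle between the x axis of each of large_1, large_2, large_3, small_1, small_2 and the x axis of corner, either way round below 0.07 rad and z of large_2 in the frame of corner between 0.023 and 0.033 m and y of large_2 in the frame of corner between -0.033 and -0.026 m and x of large_2 in the frame of corner between -0.24 and 0 m and z of large_3 in the frame of corner between 0.023 and 0.033 m and y of large_3 in the frame of corner between -0.033 and -0.026 m and x of large_3 in the frame of corner between -0.24 and 0 m and z of small_1 in the frame of corner between 0.023 and 0.033 m and y of small_1 in the frame of corner between -0.033 and -0.026 m and x of small_1 in the frame of corner between -0.24 and 0 m and z of small_2 in the frame of corner between 0.023 and 0.033 m and y of small_2 in the frame of corner between -0.033 and -0.026 m and x of small_2 in the frame of corner between -0.24 and 0 m and x of any of large_1, large_2, large_3 in the frame of corner above -0.026 m and (horizontal distance between large_1 and large_2 below 0.049 m or horizontal distance between large_1 and large_3 below 0.049 m) and (horizontal distance between large_2 and large_1 below 0.049 m or horizontal distance between large_2 and large_3 below 0.049 m) and (horizontal distance between large_3 and large_1 below 0.049 m or horizontal distance between large_3 and large_2 below 0.049 m) and (horizontal distance between any of large_1, large_2, large_3 and small_1 below 0.041 m or horizontal distance between any of large_1, large_2, large_3 and small_2 below 0.041 m) and (horizontal distance between small_1 and large_1 below 0.041 m or horizontal distance between small_1 and large_2 below 0.041 m or horizontal distance between small_1 and large_3 below 0.041 m or horizontal distance between small_1 and small_2 below 0.033 m) and (horizontal distance between small_2 and large_1 below 0.041 m or horizontal distance between small_2 and large_2 below 0.041 m or horizontal distance between small_2 and large_3 below 0.041 m or horizontal distance between small_2 and small_1 below 0.033 m) and x of any of small_1, small_2 in the frame of paddle below 0.024 m), for 0.2 s.
At the end, for the whole second after the job is handed in: cartons upright, on the tray floor, flush with the fence (4 mm), square (4 degrees), large ones first, each within 3 mm of the end wall or carton before it; follower within 3 mm of the last carton; cold pack upright on the floor of the lane; all at rest (all of step 3 and z of pack in the frame of lane between 0.046 and 0.054 m and y of pack in the frame of lane between -0.007 and 0.007 m and x of pack in the frame of lane between -0.09 and 0.07 m and angle between pack's own z axis and vertical below 0.08 rad and linear speed of each of carton_large_1, carton_large_2, carton_large_3, carton_small_1, carton_small_2, cold_pack below 0.02 m/s); the robot touches nothing.
It fails at once if the water bottle at the left is knocked over (angle between water_bottle_a's own z axis and vertical above 0.5 rad).
It fails at once if the water bottle at the right is knocked over (angle between water_bottle_b's own z axis and vertical above 0.5 rad).
Of carton_large_1, carton_large_2, carton_large_3 only 2 to 3 are there at a start; the rules pass over those that are not, and their reading is None.
Of carton_small_1, carton_small_2 only 1 to 2 are there at a start; the rules pass over those that are not, and their reading is None.
At some moment in a run one of carton_large_1, carton_large_2, carton_large_3 may be knocked a few centimetres aside while the robot is not near it.
It also fails if it takes over 210 s, if anything falls off the work surface, if the arm or the gripper's body presses on something with over 40 N, if the wrist force passes 120 N, or if a joint passes its speed limit or range.

ROBOT

A 6-joint arm with a two-finger parallel gripper is mounted at the origin on a cart in front of the work surface, level with it; the furniture and walls round the work are solid. World frame = base frame: x ahead of the robot, y to its left, z up, the work surface at z = 0. Lengths are in m, angles in degrees, forces in N, time in s.
With the tool pointing down it reaches from about 0.35 to 0.875 m from the base axis. Payload 4.2 kg.
Tool frame: the origin (TCP) lies between the finger pads; the fingertips stand 14 mm ahead of it and the grasp point (between the pads) lies 5 mm behind it (r.tcp_to_tips is the distance from the TCP to the fingertips, in m); y points along the fingers, x is the direction in which the jaws open and shut, and the axes are right-handed (so a half turn about y gives the same grasp; the last joint's range is limited). The gripper opens to 87 mm and grips with 3 to 60 N. Pads are 19 mm wide; open, the fingers measure 117 mm over their backs; the gripper's body (75 mm by 190 mm) begins 51 mm behind the grasp point.
Start: joints at [-59.152, 22.042, 0.453, 0, -68.411, -14.817], TCP at [0.173, -0.601, 0.237] pointing down, gripper open.
Joint ranges: [-179.83, 179.83], [-69.29, 118.12], [-61.27, 80.66], [-181.25, 117.63], [-171.15, -9.14], [-177.46, 177.46]. Speed limits (degrees/s): [159.86, 159.86, 180, 180, 180, 180].

INTERFACE

Orientations are given as a 3x3 rotation matrix whose columns are the frame's x, y, z axes.
In Python, from station import sense, optics, ticket, r gives the robot as it stands.
- The arm moves only by the tool carry_out, never from a script. Its argument "steps" is a list that holds one entry, the list of rows, each a list of 6 numbers: the shift along the world's x, y, z in cm, then the turn, a rotation vector about the world's x, y, z in rad. A call has 1 to 20 rows; each row is the pose to reach, as a shift and turn from the pose commanded when the call began; what a row does not reach only later rows make up. A row lasts 1/8 s, in which the tool goes at most 62.5 mm and 10.7 degrees, less where a joint would pass 70% of its speed; a pose out of reach is approached as far as the arm can. A call with a gripper value outside its range is refused whole. "fingers" is the closure in counts, from 0 (fully open) to 255 (shut), set as the call begins (left out, the last holds). The fingers move at their own pace and stop on an object; the grip force is fixed at half the most. Time passes only in rows, so rows that repeat a pose let the fingers close. It gives the time, the measured TCP pose, the force and the opening at its end, in the units of the state.
- sense(): the state, without advancing time (a new reading comes with each control period).
- optics.capture(name): name is "scene" or "side" or "wrist"; returns a dict with "image" (420x560x3 uint8, red, green, blue), "fov_y" (degrees; the focal length in pixels is half the picture's height over the tangent of half this angle, whatever the lens; pixels are square), "cx", "cy" (the principal point, pixels), "k1" (the pictures are not rectified: a ray, as slopes to the right and down, at radius r is drawn at 1 + k1 r^2 times it, then the intrinsics apply), "rvec" (rotation vector, rad) and "tvec" (3), from world to camera coordinates, as OpenCV has them. Camera axes: x right, y down, z forward; pixel columns grow to the right and rows downward; lengths in m; the calibration is good to about 2 mm. A picture is of the moment at which its call begins. There is no depth.
- ticket.finish_job(): hands the job in, once; it reports no verdict.
The state is a dict: "time_s": time; "joints": joint angles; "joint_velocities": joint speeds; "effort": joint torques, N m; "tcp_pos": TCP position; "ee_rot": TCP orientation; "wrist_force": force on the tool from outside, world axes, zero at the start; "moment": the same for the moment, N m; "gripper_width": opening from 0.0 (shut) to 1.0 (fully open).
Only numpy, scipy, OpenCV 4.12 (cv2) and the standard library are available. Lean on these libraries where they do the work, as an engineer would, in place of code of your own. Each camera call takes 0.05 s, during which the arm holds its last target.

## Working session

There is one attempt and no reset: what is moved stays moved. The work goes in short steps, Python scripts to look and compute and a tool call to move; the robot and the scene stay as the last step left them, time stands still between calls to the robot, and variables do not carry over. Pictures are saved under pics/ and viewed, and the job is handed in when it is done.

Besides the shell and the picture viewer there is one more tool, called by a JSON object that holds its "fn" and its "kwargs". carry_out: Moves the arm, as the interface text tells. Its arguments: {"type":"object","properties":{"steps":{"type":"array","items":{"type":"array","items":{"type":"array","items":{"type":"number"}}}},"fingers":{"type":"number"}},"required":["steps"]}

```bash
ls; mkdir -p pics
cat > h.py <<'E'
import numpy as np, cv2
from station import sense, optics, ticket, r
def cap(n,fn=None):
    c=optics.capture(n)
    if fn: cv2.imwrite('pics/'+fn,c['image'][:,:,::-1])
    return c
def cam(c):
    R,_=cv2.Rodrigues(np.array(c['rvec'],float)); t=np.array(c['tvec'],float).ravel()
    f=210/np.tan(np.radians(c['fov_y'])/2)
    return R,t,f
def ray(c,u,v):
    R,t,f=cam(c)
    K=np.array([[f,0,c['cx']],[0,f,c['cy']],[0,0,1.]])
    p=cv2.undistortPoints(np.array([[[u,v]]],float),K,np.array([c['k1'],0,0,0.]))[0,0]
    return -R.T@t, R.T@np.array([p[0],p[1],1.])
def onz(c,u,v,z):
    o,d=ray(c,u,v); return o+d*(z-o[2])/d[2]
def proj(c,P):
    R,t,f=cam(c)
    K=np.array([[f,0,c['cx']],[0,f,c['cy']],[0,0,1.]])
    q,_=cv2.projectPoints(np.array(P,float).reshape(-1,1,3),np.array(c['rvec'],float),t,K,np.array([c['k1'],0,0,0.]))
    return q[:,0]
E
python3 - <<'E'
from h import *
s=sense(); print(s)
for n in ['scene','side','wrist']:
    c=cap(n,n+'0.png'); R,t,f=cam(c); print(n,-R.T@t,R[2],f,c['k1'],c['cx'],c['cy'])
E
```

```text
pics
{'time_s': 0.0, 'joints': array([-5.91508442e+01,  2.20923375e+01,  3.81501563e-01, -2.88042861e-02,
       -6.84128071e+01, -1.48167530e+01]), 'joint_velocities': array([ 0.00915231, -0.08483591, -0.00953435, -0.00907833, -0.06880329,
       -0.04991548]), 'effort': array([ 1.69082496e-04, -3.90664351e+01,  1.87397540e+01,  4.22003388e+00,
        1.08363008e-02, -1.93243181e-04]), 'tcp_pos': array([ 0.17247904, -0.6001409 ,  0.23545522]), 'ee_rot': array([[-2.76001902e-01, -7.05213420e-04, -9.61156830e-01],
       [ 9.61154558e-01,  2.09233664e-03, -2.76002785e-01],
       [ 2.20570452e-03, -9.99997562e-01,  1.00330201e-04]]), 'wrist_force': array([-0.19715656, -0.7369082 ,  0.63311293]), 'moment': array([0.03351544, 0.00172148, 0.02829713]), 'gripper_width': 1.003035427730937}
scene [-0.32712422 -0.7423827   1.17685428] [ 0.5412766   0.47497322 -0.69384442] 422.6549735115101 0.001807667695509734 277.6795828429921 215.87950075111635
side [ 1.32197265 -1.12347557  1.57550052] [-0.39778154  0.55694774 -0.72909468] 531.8630684094322 -0.1991726364203357 283.7195434175497 211.21301424319637
wrist [ 0.1084623  -0.62017549  0.3826378 ] [ 0.23429209  0.06944704 -0.96968259] 323.384261018846 -0.029225355837689298 279.6258347801243 210.06234324178536
```

View pics/scene0.png

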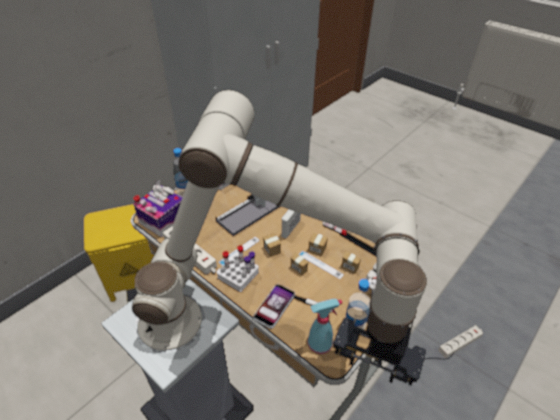

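View pics/side0.png

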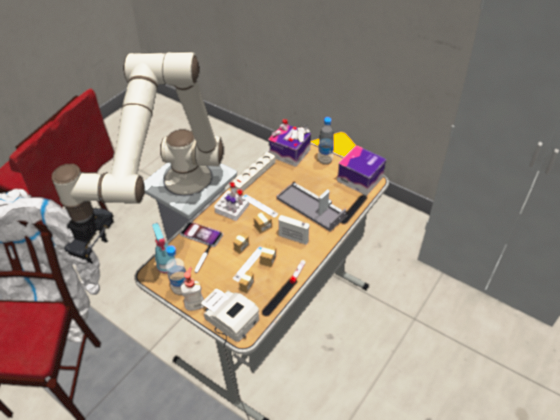

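View pics/wrist0.png

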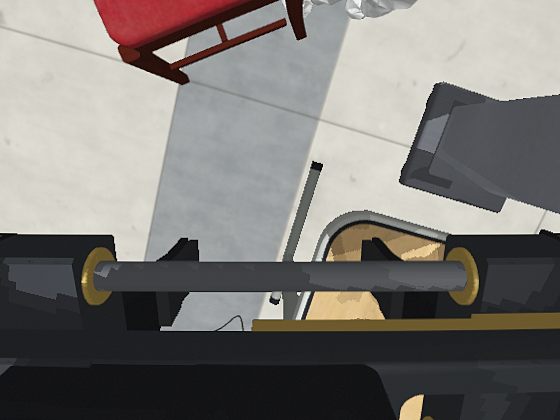

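Run:
```python
import cv2
a=cv2.imread('pics/scene0.png')[170:350,120:390]; cv2.imwrite('pics/sc0z.png',cv2.resize(a,None,fx=2.9,fy=2.9,interpolation=3))
a=cv2.imread('pics/side0.png')[110:350,130:400]; cv2.imwrite('pics/sd0z.png',cv2.resize(a,None,fx=2.5,fy=2.5,interpolation=3))
```

```text
(no output)
```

View pics/sc0z.png

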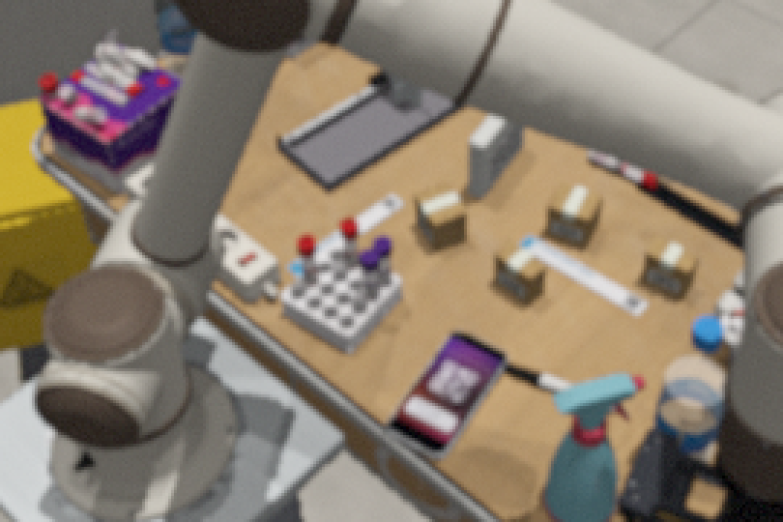

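View pics/sd0z.png

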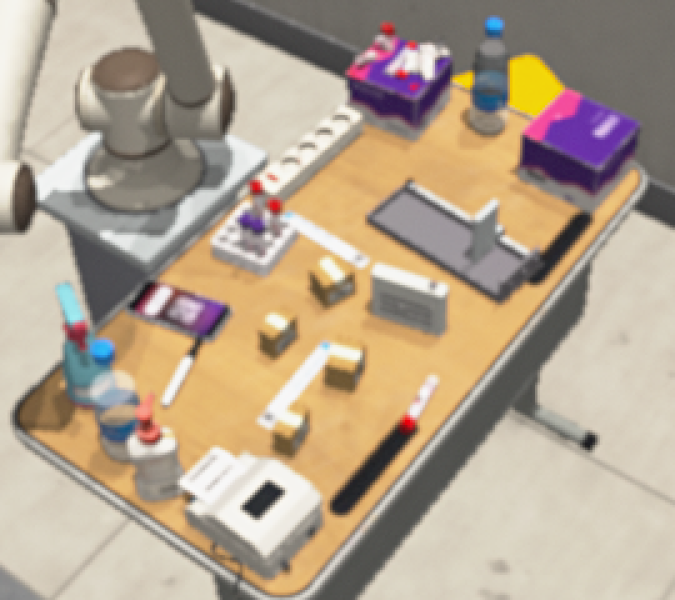

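Run:
```python
from h import *
c=cap('side'); w=cap('wrist')
def Z(x,y,z): 
    return onz(c,x/2.5+130,y/2.5+110,z).round(3)
for n,p,z in [('tray near-fence?',(410,183),.02),('tray near right',(370,218),.02),('far right',(503,298),0.02),('paddle top',(492,203),.107),('end wall top far',(540,255),.054),
 ('packtopL',(374,268),.1),('packtopR',(447,283),.1),('c1',(333,272),.05),('c2',(278,328),.05),('c3',(345,358),.05),('c4',(292,425),.05),('bottleA',(487,125),0),('bottleB',(118,445),0),('rackR',(255,262),.0),('fence far',(530,250),.02)]:
    print(n,Z(*p,z))
R,t,f=cam(w); print(R)
s=sense();T=s['ee_rot']; print('cam axes in tool:\n',(R@T).round(3), T.T@(-R.T@t-s['tcp_pos']))
for v in (0,100,200,230): print(v,[onz(w,u,v,.0).round(3) for u in (0,280,559)])
```

```text
tray near-fence? [0.416 0.222 0.02 ]
tray near right [0.409 0.116 0.02 ]
far right [0.68  0.091 0.02 ]
paddle top [0.598 0.183 0.107]
end wall top far [0.695 0.174 0.054]
packtopL [ 0.522 -0.03   0.1  ]
packtopR [0.629 0.007 0.1  ]
c1 [ 0.447 -0.037  0.05 ]
c2 [ 0.447 -0.175  0.05 ]
c3 [ 0.564 -0.164  0.05 ]
c4 [ 0.574 -0.304  0.05 ]
bottleA [ 0.433  0.442 -0.   ]
bottleB [ 0.364 -0.452  0.   ]
rackR [ 0.302 -0.055  0.   ]
fence far [0.662 0.204 0.02 ]
[[-0.27654888  0.96099885  0.00139037]
 [ 0.93196062  0.26783895  0.24435976]
 [ 0.23445705  0.06887319 -0.96968365]]
cam axes in tool:
 [[ 1.    -0.     0.   ]
 [ 0.    -0.244 -0.97 ]
 [ 0.     0.97  -0.244]] [-0.00121579 -0.14689513  0.06705635]
0 [array([ 0.059, -0.949,  0.   ]), array([-0.02 , -0.656,  0.   ]), array([-0.108, -0.367,  0.   ])]
100 [array([ 0.164, -0.939,  0.   ]), array([ 0.078, -0.628,  0.   ]), array([-0.014, -0.319,  0.   ])]
200 [array([ 0.284, -0.929,  0.   ]), array([ 0.189, -0.596,  0.   ]), array([ 0.093, -0.263,  0.   ])]
230 [array([ 0.324, -0.927,  0.   ]), array([ 0.225, -0.586,  0.   ]), array([ 0.128, -0.244,  0.   ])]
```

{"fn": "carry_out", "kwargs": {"steps": [[[0,0,6,0,0,0],[0,0,12,0,0,0],[0,0,18,0,0,0],[0,0,22,0,0,0],[4,6,22,0,0,-0.05],[8,11,22,0,0,-0.1],[12,16,22,0,0,-0.15],[16,21,22,0,0,-0.2],[20,26,22,0,0,-0.279],[24,31,22,0,0,-0.279],[28,36,22,0,0,-0.279],[32,41,22,0,0,-0.279],[36,46,22,0,0,-0.279],[41.4,55,22,0,0,-0.279],[41.4,55,22,0,0,-0.279],[41.4,55,22,0,0,-0.279],[41.4,55,22,0,0,-0.279]]], "fingers": 0}}

```text
time_s: 2.38
tcp_pos: [0.5867, -0.0505, 0.4563]
ee_rot: [[-0.002, -0.001, -1.0], [1.0, -0.0, -0.002], [-0.0, -1.0, 0.001]]
wrist_force: [-0.3, -0.6, 0.2]
gripper_width: 0.998
```

Run:
```python
from h import *
s=sense(); print(s['tcp_pos'],s['ee_rot'].round(3),s['joints'],s['wrist_force'])
for n in ['scene','side','wrist']: cap(n,n+'1.png')
c=cap('wrist')
im=cv2.resize(c['image'][:260,:,::-1],None,fx=1.42,fy=1.42,interpolation=3); cv2.imwrite('pics/w1z.png',im)
```

```text
[ 0.58665557 -0.05045965  0.45625385] [[-0.002 -0.001 -1.   ]
 [ 1.    -0.    -0.002]
 [-0.    -1.     0.001]] [ 1.08382163e+01  1.51176600e+01  2.09313995e+01  1.42171858e-02
 -9.58629016e+01 -1.00749385e+02] [-0.28432094 -0.61316692  0.17320363]
```

View pics/w1z.png

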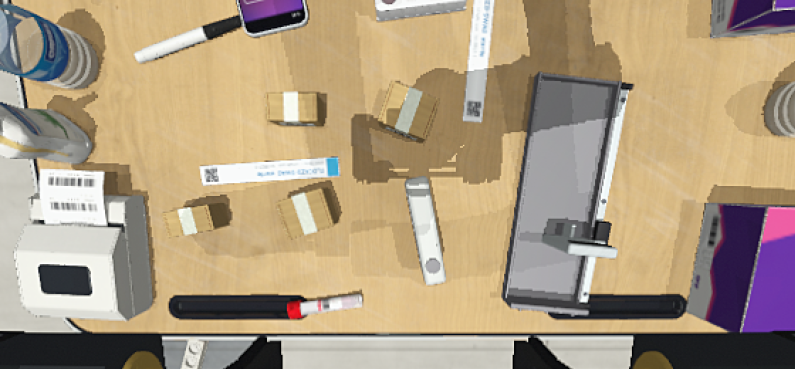

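Run:
```python
from h import *
im=cv2.imread('pics/wrist1.png')[45:180,105:325]; cv2.imwrite('pics/w1c.png',cv2.resize(im,None,fx=3.6,fy=3.6,interpolation=cv2.INTER_CUBIC))
im=cv2.imread('pics/wrist1.png')[45:225,330:460]; cv2.imwrite('pics/w1t.png',cv2.resize(im,None,fx=3.3,fy=3.3,interpolation=cv2.INTER_CUBIC))
```

```text
(no output)
```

View pics/w1c.png

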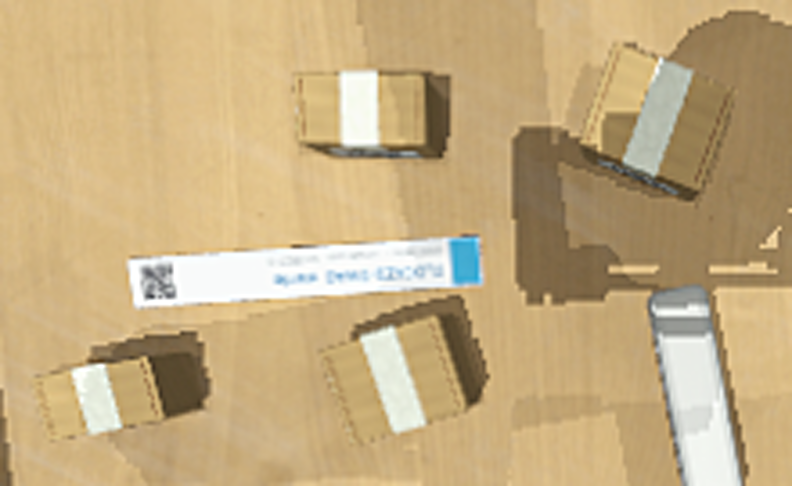

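View pics/w1t.png

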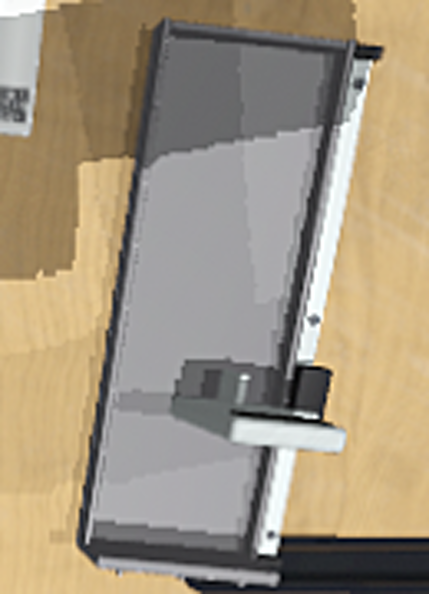

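```bash
cat >> h.py <<'E'
def rect_at(c,mask_pts,z):
    P=np.array([onz(c,u,v,z)[:2] for u,v in mask_pts],np.float32)
    return cv2.minAreaRect(P)
E
python3 - <<'E'
from h import *
c=cap('wrist')
def T(x,y,z): return onz(c,x/3.3+330,y/3.3+45,z).round(4)
for n,p,z in [('nearR',(163,22),.022),('nearF',(350,44),.022),('farR top',(92,563),.054),('farF top',(280,580),.054),('rightwall far',(82,545),.022),('fence inner near',(338,52),.022),('fence inner far',(250,530),.022)]: print(n,T(*p,z))
for p in [(232,420),(346,428),(344,450),(232,444)]: print('pad',T(*p,.107))
def C(x,y,z): return onz(c,x/3.6+105,y/3.6+45,z)[:2]
for n,q in dict(A=[(298,72),(428,72),(428,147),(300,142)],B=[(622,42),(735,90),(697,190),(590,150)],C=[(320,348),(436,315),(468,408),(362,442)],D=[(37,377),(150,355),(165,415),(50,440)]).items():
    P=np.array([C(*x,.062-.006) for x in q]); e=np.diff(np.vstack([P,P[:1]]),axis=0)
    print(n,P.mean(0).round(4),np.linalg.norm(e,axis=1).round(4),np.degrees(np.arctan2(e[:,1],e[:,0])).round(1))
E
```

```text
nearR [0.3943 0.1131 0.022 ]
nearF [0.4037 0.2097 0.022 ]
farR top [0.6687 0.0849 0.054 ]
farF top [0.6782 0.1873 0.054 ]
rightwall far [0.6669 0.0866 0.022 ]
fence inner near [0.4076 0.2039 0.022 ]
fence inner far [0.6582 0.1812 0.022 ]
pad [0.5848 0.1335 0.107 ]
pad [0.5885 0.188  0.107 ]
pad [0.5989 0.1882 0.107 ]
pad [0.5962 0.1345 0.107 ]
A [ 0.4364 -0.1704] [0.0573 0.0313 0.0571 0.0292] [ 89.6  -2.2 -92.4 178.1]
B [ 0.441  -0.0389] [0.0534 0.0451 0.0507 0.047 ] [  68.4  -21.1 -109.6  162.3]
C [ 0.5546 -0.1613] [0.0563 0.0445 0.053  0.0468] [ 105.1   17.4  -72.6 -158.5]
D [ 0.5625 -0.3011] [0.0553 0.0281 0.0573 0.0296] [ 100.2    9.   -78.4 -174.8]
```

{"fn": "carry_out", "kwargs": {"steps": [[[0.5,8,0,0,0,0.6],[0.5,16,-5,0,0,1.2],[0.5,21.1,-15,0,0,1.473],[0.5,21.1,-22,0,0,1.473],[0.5,21.1,-22,0,0,1.473],[0.5,21.1,-22,0,0,1.473],[0.5,21.1,-22,0,0,1.473],[0.5,21.1,-22,0,0,1.473],[0.5,21.1,-22,0,0,1.473],[0.5,21.1,-22,0,0,1.473],[0.5,21.1,-28,0,0,1.473],[0.5,21.1,-33,0,0,1.473],[0.5,21.1,-36.9,0,0,1.473],[0.5,21.1,-36.9,0,0,1.473],[0.5,21.1,-36.9,0,0,1.473]]]}}

```text
time_s: 4.5
tcp_pos: [0.593, 0.1607, 0.0894]
ee_rot: [[-0.995, 0.003, -0.097], [0.097, 0.001, -0.995], [-0.003, -1.0, -0.001]]
wrist_force: [0.6, -0.4, 0.4]
gripper_width: 0.999
```

Run:
```python
from h import *
a=cap('side','side2.png')['image'][170:240,250:380,::-1]; b=cap('scene','scene2.png')['image'][150:260,190:320,::-1]
cv2.imwrite('pics/m2.png',np.vstack([cv2.resize(a,None,fx=4,fy=4,interpolation=2),cv2.resize(b,None,fx=4,fy=4,interpolation=2)])[:600])
cap('wrist','wrist2.png')
```

```text
(no output)
```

View pics/m2.png

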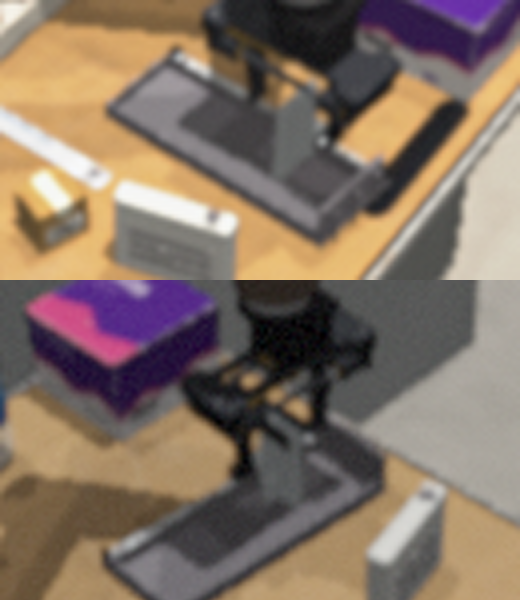

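View pics/wrist2.png

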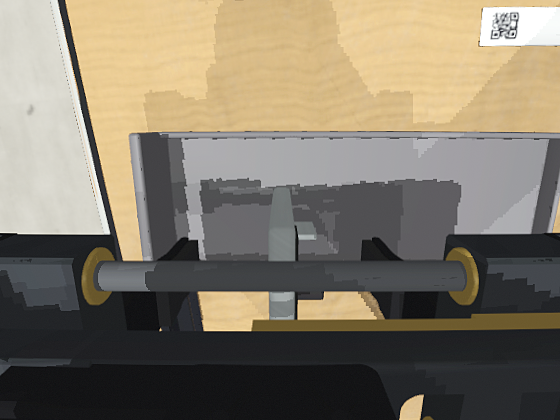

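{"fn": "carry_out", "kwargs": {"steps": [[[0,0,0,0,0,0],[0,0,0,0,0,0],[0,0,0,0,0,0],[0,0,0,0,0,0],[0,0,0,0,0,0],[0,0,0,0,0,0],[0,0,0,0,0,0],[0,0,0,0,0,0]]], "fingers": 255}}

```text
time_s: 5.65
tcp_pos: [0.5916, 0.1603, 0.0875]
ee_rot: [[-0.995, -0.0, -0.097], [0.097, -0.0, -0.995], [0.0, -1.0, 0.0]]
wrist_force: [-0.5, -0.4, -0.2]
gripper_width: 0.17
```

{"fn": "carry_out", "kwargs": {"steps": [[[-2,0.19,0,0,0,0],[-4,0.38,0,0,0,0],[-6,0.57,0,0,0,0],[-8,0.76,0,0,0,0],[-10,0.95,0,0,0,0],[-12,1.14,0,0,0,0],[-14,1.33,0,0,0,0],[-15,1.43,0,0,0,0],[-16,1.52,0,0,0,0],[-16,1.52,0,0,0,0],[-16,1.52,0,0,0,0]]]}}

```text
time_s: 7.02
tcp_pos: [0.4311, 0.1759, 0.0877]
ee_rot: [[-0.995, -0.001, -0.097], [0.097, 0.0, -0.995], [0.001, -1.0, -0.0]]
wrist_force: [-3.8, 3.9, 1.3]
gripper_width: 0.14
```

{"fn": "carry_out", "kwargs": {"steps": [[[-0.5,0.05,0,0,0,0],[-0.8,0.08,0,0,0,0],[-1.0,0.095,0,0,0,0],[-1.0,0.095,0,0,0,0],[-1.0,0.095,0,0,0,0]]]}}

```text
time_s: 7.65
tcp_pos: [0.4219, 0.1768, 0.0877]
ee_rot: [[-0.995, 0.001, -0.097], [0.097, 0.001, -0.995], [-0.0, -1.0, -0.001]]
wrist_force: [3.2, 2.3, -2.9]
gripper_width: 0.136
```

{"fn": "carry_out", "kwargs": {"steps": [[[-0.3,0.03,0,0,0,0],[-0.6,0.06,0,0,0,0],[-0.9,0.085,0,0,0,0],[-0.9,0.085,0,0,0,0]]]}}

```text
time_s: 8.15
tcp_pos: [0.421, 0.1773, 0.0877]
ee_rot: [[-0.995, 0.015, -0.094], [0.094, 0.002, -0.996], [-0.014, -1.0, -0.003]]
wrist_force: [44.0, -16.9, -27.5]
gripper_width: 0.132
```

{"fn": "carry_out", "kwargs": {"steps": [[[0.8,-0.08,0,0,0,0],[0.8,-0.08,0,0,0,0]]]}}

```text
time_s: 8.4
tcp_pos: [0.4217, 0.1769, 0.0877]
ee_rot: [[-0.995, 0.001, -0.098], [0.098, 0.001, -0.995], [-0.001, -1.0, -0.001]]
wrist_force: [4.7, 1.9, -3.2]
gripper_width: 0.137
```

{"fn": "carry_out", "kwargs": {"steps": [[[0,0,0,0,0,0],[0,0,0,0,0,0],[0,0,0,0,0,0],[0,0,0,0,0,0],[0,0,0,0,0,0],[0,0,0,0,0,0],[0,0,5,0,0,0],[0,0,10,0,0,0],[0,0,15,0,0,0],[5,0,20,0,0,-0.1],[10,0,24,0,0,-0.3],[15,0,24,0,0,-0.6],[20,-3,24,0,0,-1.0],[24,-6,24,0,0,-1.473],[24,-6,24,0,0,-1.473],[24,-6,24,0,0,-1.473],[24,-6,24,0,0,-1.473],[24,-6,24,0,0,-1.473]]], "fingers": 0}}

```text
time_s: 10.65
tcp_pos: [0.6605, 0.1164, 0.327]
ee_rot: [[0.002, -0.001, -1.0], [1.0, -0.0, 0.002], [-0.0, -1.0, 0.001]]
wrist_force: [-0.1, 0.2, 0.2]
gripper_width: 0.998
```

Run:
```python
from h import *
s=sense(); print(s['tcp_pos'],s['ee_rot'].round(3))
c=cap('wrist','wrist3.png')
im=c['image'][:230,150:500,::-1]; cv2.imwrite('pics/w3z.png',cv2.resize(im,None,fx=2.25,fy=2.25,interpolation=2))
```

```text
[0.66051993 0.11643506 0.32699937] [[ 0.002 -0.001 -1.   ]
 [ 1.    -0.     0.002]
 [-0.    -1.     0.001]]
```

View pics/w3z.png

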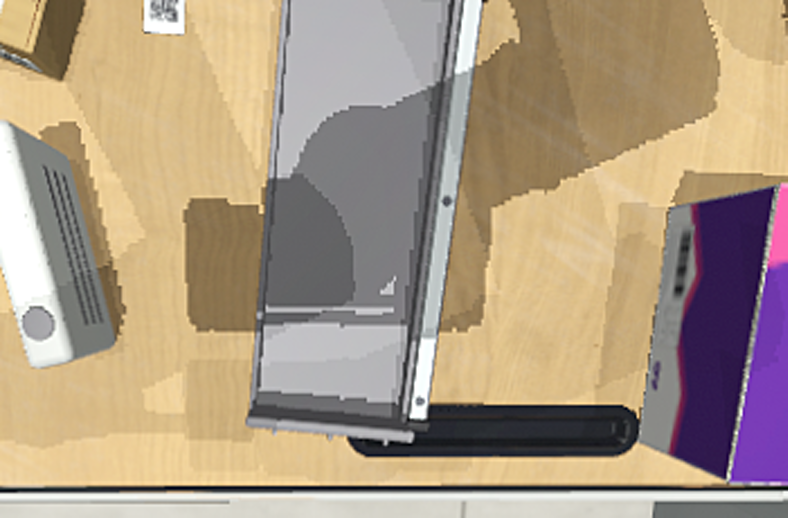

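Run:
```python
from h import *
im=cv2.imread('pics/wrist3.png'); cv2.imwrite('pics/w3a.png',cv2.resize(im[165:205,250:350],None,fx=8,fy=8,interpolation=2))
cv2.imwrite('pics/w3b.png',cv2.resize(im[0:50,260:370],None,fx=7,fy=7,interpolation=2))
```

```text
(no output)
```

View pics/w3a.png

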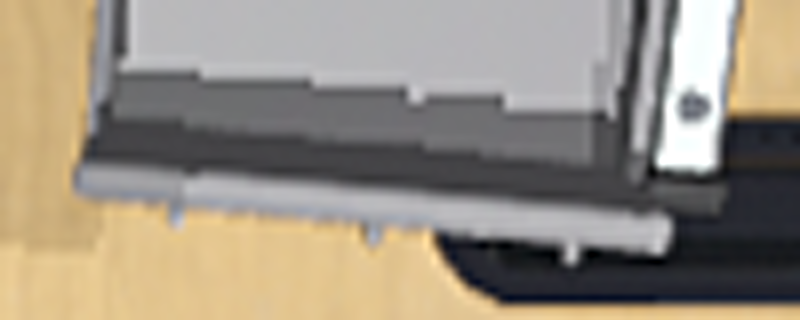

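View pics/w3b.png

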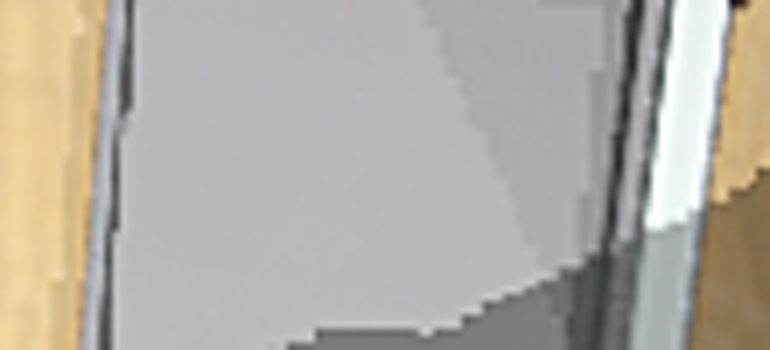

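Run:
```python
from h import *
c=cap('wrist')
A=lambda x,y,z: onz(c,x/8+250,y/8+165,z)[:2]
B=lambda x,y,z: onz(c,x/7+260,y/7,z)[:2]
p1=B(643,10,.022); p2=A(645,60,.022); p3=B(608,300,.022)
d=p2-p1; print('fence inner top',p1,p3,p2,np.degrees(np.arctan2(d[1],d[0])))
q1=B(130,10,.006);q2=A(115,60,.006);d=q2-q1; print('R wall inner floor',q1,q2,np.degrees(np.arctan2(d[1],d[0])))
q1=B(97,100,.022);q2=A(96,60,.022);d=q2-q1; print('R wall top mid',q1,q2,np.degrees(np.arctan2(d[1],d[0])))
for n,a,b,z in [('top inner',(85,163),(660,213),.054),('top outer',(85,195),(660,250),.054),('foot',(110,117),(580,163),.006)]:
    u,v=A(*a,z),A(*b,z);d=v-u; print(n,u,v,np.degrees(np.arctan2(d[1],d[0]))-90)
```

```text
fence inner top [0.43755905 0.2062174 ] [0.48589039 0.20189573] [0.65331755 0.18654731] -5.2090939601641
R wall inner floor [0.43216666 0.11415298] [0.65524743 0.09289364] -5.443781355285313
R wall top mid [0.45242721 0.10819808] [0.65314392 0.09033526] -5.085651027663425
top inner [0.66591895 0.09004588] [0.6744581  0.18489403] -5.14445002497844
top outer [0.67125693 0.08995881] [0.68069512 0.18512566] -5.663795441137296
foot [0.66566437 0.0918418 ] [0.67431987 0.17781022] -5.7493003026698375
```

{"fn": "carry_out", "kwargs": {"steps": [[[-5,-6,0,0,0,0],[-10,-12,0,0,0,0],[-14,-19,0,0,0,0],[-14,-22,0,0,0,0],[-14,-22,0,0,0,0],[-14,-22,0,0,0,0]]]}}

```text
time_s: 11.5
tcp_pos: [0.5205, -0.104, 0.3277]
ee_rot: [[0.0, 0.0, -1.0], [1.0, 0.0, 0.0], [0.0, -1.0, -0.0]]
wrist_force: [-0.9, 0.2, 0.0]
gripper_width: 1.002
```

Run:
```python
from h import *
s=sense(); print(s['tcp_pos'],s['ee_rot'].round(3)[:,0])
c=cap('wrist','wrist4.png')
im=c['image'][:235,:,::-1]; cv2.imwrite('pics/w4z.png',cv2.resize(im,None,fx=1.42,fy=1.42,interpolation=2))
```

```text
[ 0.52049606 -0.10398559  0.32767376] [0. 1. 0.]
```

View pics/w4z.png

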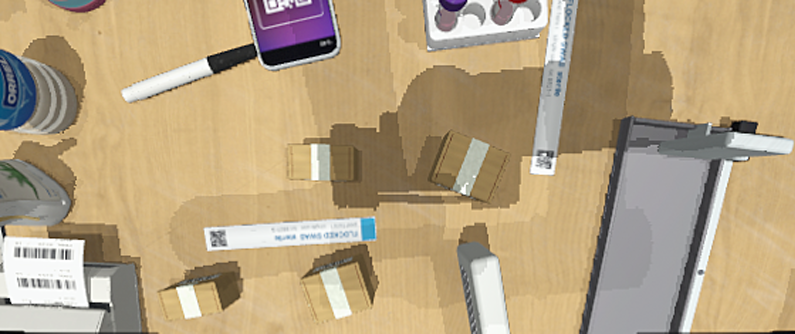

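```bash
cat >> h.py <<'E'
def crop(c,u0,v0,u1,v1,fx,fn):
    cv2.imwrite('pics/'+fn,cv2.resize(c['image'][v0:v1,u0:u1,::-1],None,fx=fx,fy=fx,interpolation=2))
def quad(c,pts,u0,v0,fx,z=.056):
    P=np.array([onz(c,x/fx+u0,y/fx+v0,z)[:2] for x,y in pts]); e=np.diff(np.vstack([P,P[:1]]),axis=0)
    print(P.mean(0).round(4),np.linalg.norm(e,axis=1).round(4),np.degrees(np.arctan2(e[:,1],e[:,0])).round(1))
E
python3 - <<'E'
from h import *
c=cap('wrist'); crop(c,190,80,370,230,4.4,'w4c.png')
E
```

```text
(no output)
```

View pics/w4c.png

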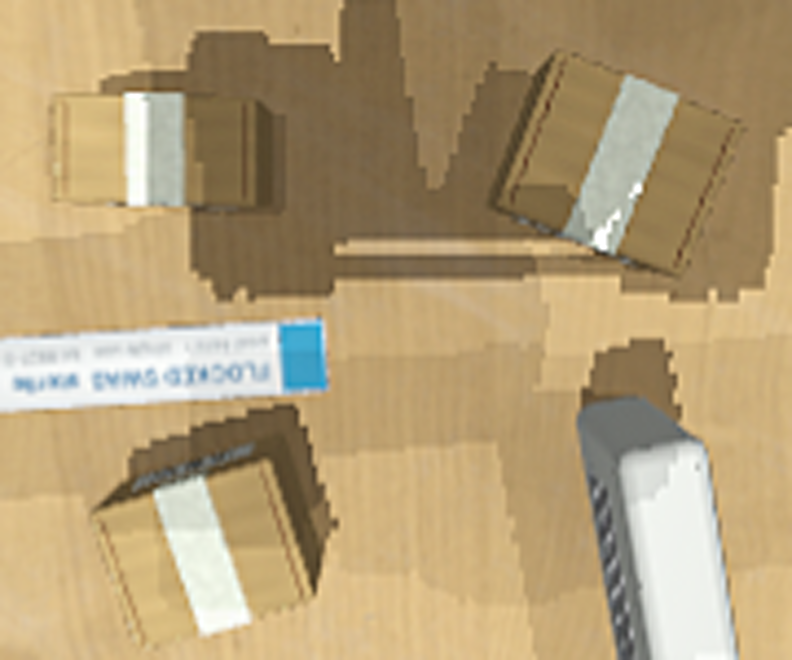

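Run:
```python
from h import *
c=cap('wrist')
for q in ([(50,95),(258,95),(258,208),(55,203)],[(567,52),(745,122),(683,272),(508,207)],[(97,512),(265,460),(318,595),(140,650)]): quad(c,q,190,80,4.4)
```

```text
[ 0.437  -0.1719] [0.0585 0.0308 0.058  0.0295] [ 90.   -1.1 -91.4 179.8]
[ 0.4404 -0.0385] [0.0541 0.0444 0.054  0.0449] [  70.   -20.4 -109.5  159.7]
[ 0.5547 -0.1612] [0.0532 0.0443 0.0578 0.0447] [ 107.4   20.3  -72.2 -165.6]
```

{"fn": "carry_out", "kwargs": {"steps": [[[-4,3,-5,0,0,-0.17],[-8,6.55,-12,0,0,-0.349],[-8,6.55,-18,0,0,-0.349],[-8,6.55,-18,0,0,-0.349],[-8,6.55,-24,0,0,-0.349],[-8,6.55,-28,0,0,-0.349],[-8,6.55,-29,0,0,-0.349],[-8,6.55,-29,0,0,-0.349],[-8,6.55,-29,0,0,-0.349]]]}}

```text
time_s: 12.78
tcp_pos: [0.4421, -0.0374, 0.039]
ee_rot: [[0.34, 0.003, -0.94], [0.94, 0.001, 0.34], [0.002, -1.0, -0.003]]
wrist_force: [-0.1, 0.4, -0.4]
gripper_width: 1.0
```

{"fn": "carry_out", "kwargs": {"steps": [[[0,0,0,0,0,0],[0,0,0,0,0,0],[0,0,0,0,0,0],[0,0,0,0,0,0],[0,0,0,0,0,0],[0,0,0,0,0,0]]], "fingers": 255}}

```text
time_s: 13.52
tcp_pos: [0.4406, -0.0381, 0.0378]
ee_rot: [[0.341, -0.0, -0.94], [0.94, -0.0, 0.341], [-0.0, -1.0, 0.0]]
wrist_force: [-1.2, -1.5, 4.6]
gripper_width: 0.664
```

{"fn": "carry_out", "kwargs": {"steps": [[[0,0,5,0,0,0],[0,0,10,0,0,0],[2,2,15,0,0,0],[6,6,15,0,0,0.1],[10,10,15,0,0,0.2],[14,14,15,0,0,0.256],[17,17,15,0,0,0.256],[19.4,19.2,15,0,0,0.256],[19.4,19.2,15,0,0,0.256],[19.4,19.2,11,0,0,0.256],[19.4,19.2,7,0,0,0.256],[19.4,19.2,4,0,0,0.256],[19.4,19.2,2,0,0,0.256],[19.4,19.2,1.5,0,0,0.256],[19.4,19.2,1.5,0,0,0.256]]]}}

```text
time_s: 15.4
tcp_pos: [0.6344, 0.1537, 0.0526]
ee_rot: [[0.092, -0.0, -0.996], [0.996, -0.0, 0.092], [-0.0, -1.0, 0.0]]
wrist_force: [0.9, 0.4, -1.6]
gripper_width: 0.665
```

Run:
```python
from h import *
s=sense(); print(s['tcp_pos'],s['wrist_force'],np.degrees(np.arctan2(s['ee_rot'][1,0],s['ee_rot'][0,0])))
c=cap('side');crop(c,290,170,380,240,7,'s5.png'); cap('wrist','w5.png')
```

```text
[0.63442215 0.1537172  0.05257858] [ 0.92337855  0.42006515 -1.62139404] 84.70574903142838
```

View pics/s5.png

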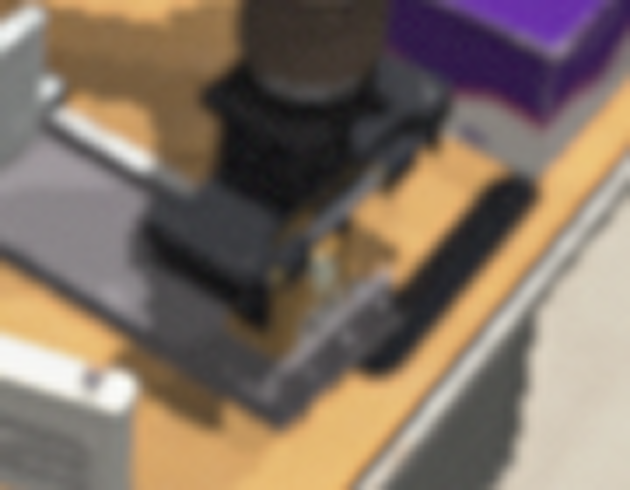

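View pics/w5.png

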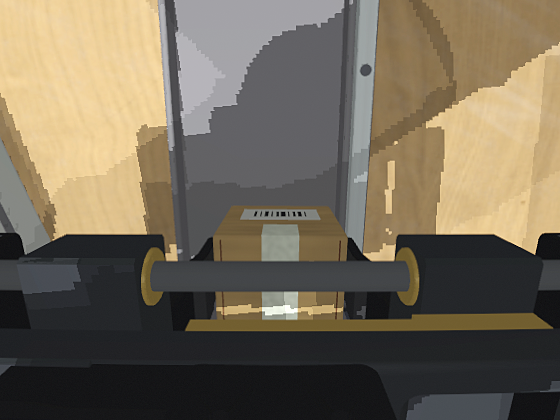

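{"fn": "carry_out", "kwargs": {"steps": [[[0,0,-0.5,0,0,0],[0,0,-0.8,0,0,0],[0,0,-0.8,0,0,0],[0.6,-0.05,-0.8,0,0,0],[1.0,-0.09,-0.8,0,0,0],[1.0,-0.09,-0.8,0,0,0]]]}}

```text
time_s: 16.25
tcp_pos: [0.6451, 0.1531, 0.0445]
ee_rot: [[0.092, 0.0, -0.996], [0.996, 0.0, 0.092], [0.0, -1.0, -0.0]]
wrist_force: [-0.9, -0.4, -1.8]
gripper_width: 0.661
```

{"fn": "carry_out", "kwargs": {"steps": [[[0.2,-0.02,0,0,0,0],[0.4,-0.04,0,0,0,0],[0.6,-0.05,0,0,0,0],[0.6,-0.05,0,0,0,0]]]}}

```text
time_s: 16.75
tcp_pos: [0.6482, 0.1525, 0.0441]
ee_rot: [[0.092, -0.005, -0.996], [0.996, -0.001, 0.092], [-0.002, -1.0, 0.005]]
wrist_force: [-6.2, 0.8, 0.8]
gripper_width: 0.666
```

{"fn": "carry_out", "kwargs": {"steps": [[[0.02,0.3,0,0,0,0],[0.05,0.5,0,0,0,0],[0.07,0.7,0,0,0,0],[0.07,0.8,0,0,0,0],[0.07,0.8,0,0,0,0]]]}}

```text
time_s: 17.38
tcp_pos: [0.6487, 0.158, 0.0441]
ee_rot: [[0.092, -0.007, -0.996], [0.996, -0.005, 0.092], [-0.005, -1.0, 0.007]]
wrist_force: [-4.9, -6.1, 1.8]
gripper_width: 0.663
```

{"fn": "carry_out", "kwargs": {"steps": [[[-0.05,-0.2,0,0,0,0],[-0.05,-0.2,0,0,0,0]]]}}

```text
time_s: 17.62
tcp_pos: [0.6487, 0.1578, 0.044]
ee_rot: [[0.092, -0.005, -0.996], [0.996, -0.002, 0.092], [-0.002, -1.0, 0.005]]
wrist_force: [-5.4, 0.7, 0.7]
gripper_width: 0.659
```

{"fn": "carry_out", "kwargs": {"steps": [[[0,0,0,0,0,0],[0,0,0,0,0,0],[0,0,0,0,0,0],[0,0,0,0,0,0],[0,0,0,0,0,0],[0,0,2,0,0,0],[0,0,6,0,0,0],[0,0,12,0,0,0],[0,-5,18,0,0,0],[-3,-11,24,0,0,0.09],[-5,-17,28,0,0,0.09],[-5,-17,28,0,0,0.09],[-5,-17,28,0,0,0.09],[-5,-17,28,0,0,0.09]]], "fingers": 0}}

```text
time_s: 19.38
tcp_pos: [0.6005, -0.0112, 0.324]
ee_rot: [[0.003, -0.001, -1.0], [1.0, 0.001, 0.003], [0.001, -1.0, 0.001]]
wrist_force: [0.5, 0.3, -0.4]
gripper_width: 0.998
```

Run:
```python
from h import *
s=sense(); print(s['tcp_pos'],s['wrist_force'],np.degrees(np.arctan2(s['ee_rot'][1,0],s['ee_rot'][0,0])))
c=cap('wrist','w6.png'); crop(c,0,0,560,235,1.42,'w6z.png'); crop(c,330,120,460,235,6,'w6t.png'); crop(c,70,60,250,210,4.4,'w6c.png')
```

```text
[ 0.60053582 -0.01118999  0.32400525] [ 0.53414765  0.25222388 -0.36610086] 89.84857678358144
```

View pics/w6z.png

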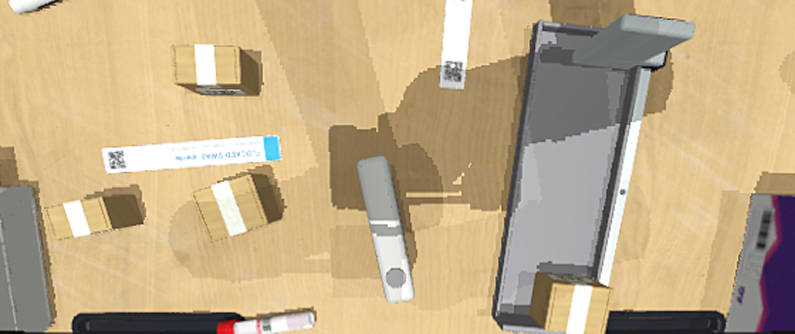

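View pics/w6t.png

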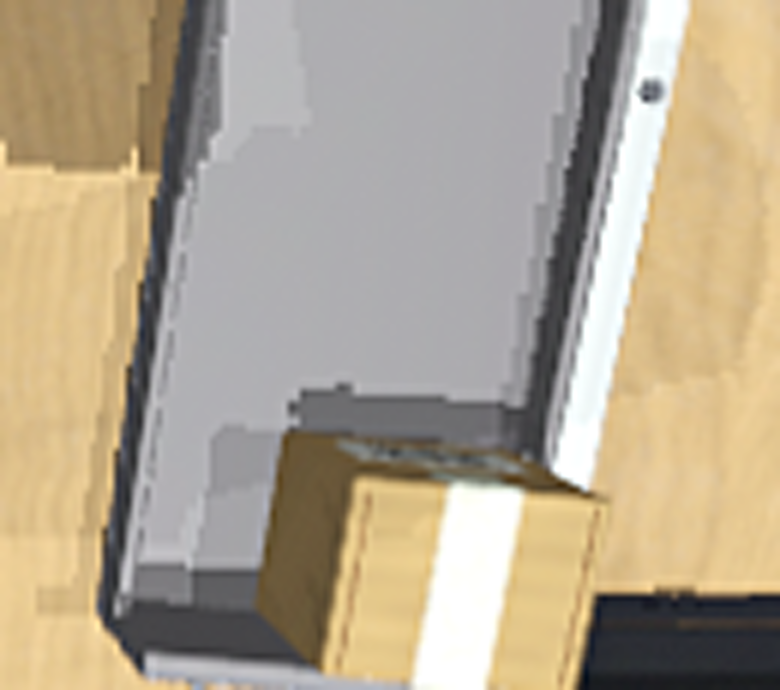

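View pics/w6c.png

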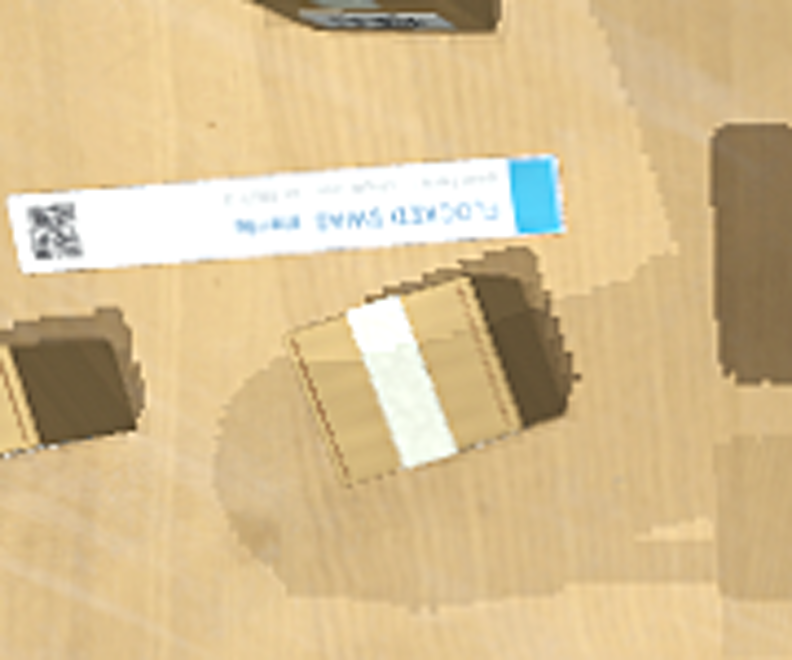

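Run:
```python
from h import *
c=cap('wrist')
quad(c,[(290,333),(468,276),(522,427),(348,487)],70,60,4.4)
# back edge of placed box, z=.062
a=onz(c,360/6+330,478/6+120,.062);b=onz(c,605/6+330,495/6+120,.062)
C=np.array([.6742,.1846]);d=np.array([.9958,-.0915]);n=np.array([.0915,.9958])
for p in (a,b): print(((p[:2]-C)@d).round(4),((p[:2]-C)@n).round(4))
```

```text
[ 0.555  -0.1604] [0.0546 0.0442 0.0552 0.0459] [ 106.4   16.5  -71.9 -164.1]
-0.0465 -0.0582
-0.0477 -0.0042
```

{"fn": "carry_out", "kwargs": {"steps": [[[-2,-6,-4,0,0,0.15],[-4.55,-12,-10,0,0,0.296],[-4.55,-14.9,-16,0,0,0.296],[-4.55,-14.9,-18,0,0,0.296],[-4.55,-14.9,-24,0,0,0.296],[-4.55,-14.9,-28,0,0,0.296],[-4.55,-14.9,-28.6,0,0,0.296],[-4.55,-14.9,-28.6,0,0,0.296],[-4.55,-14.9,-28.6,0,0,0.296]]]}}

```text
time_s: 20.6
tcp_pos: [0.5569, -0.1601, 0.0404]
ee_rot: [[-0.291, 0.004, -0.957], [0.957, -0.0, -0.291], [-0.001, -1.0, -0.004]]
wrist_force: [0.2, 0.1, 0.7]
gripper_width: 1.0
```

{"fn": "carry_out", "kwargs": {"steps": [[[0,0,0,0,0,0],[0,0,0,0,0,0],[0,0,0,0,0,0],[0,0,0,0,0,0],[0,0,0,0,0,0],[0,0,0,0,0,0]]], "fingers": 255}}

```text
time_s: 21.35
tcp_pos: [0.5555, -0.1605, 0.0389]
ee_rot: [[-0.29, 0.0, -0.957], [0.957, -0.0, -0.29], [-0.0, -1.0, -0.0]]
wrist_force: [-0.6, -0.2, 3.6]
gripper_width: 0.663
```

{"fn": "carry_out", "kwargs": {"steps": [[[0,0,5,0,0,0],[0,0,10,0,0,0],[0,1,15,0,0,0],[1,6,15,0,0,-0.1],[1,12,15,0,0,-0.2],[2,18,15,0,0,-0.3],[3,24,15,0,0,-0.386],[3.5,30,15,0,0,-0.386],[3.5,31.85,15,0,0,-0.386],[3.5,31.85,13,0,0,-0.386],[3.5,31.85,8,0,0,-0.386],[3.5,31.85,4,0,0,-0.386],[3.5,31.85,2,0,0,-0.386],[3.5,31.85,1.2,0,0,-0.386],[3.5,31.85,0.65,0,0,-0.386],[3.5,31.85,0.65,0,0,-0.386],[3.5,31.85,0.65,0,0,-0.386]]]}}

```text
time_s: 23.48
tcp_pos: [0.5907, 0.1583, 0.0459]
ee_rot: [[0.092, 0.001, -0.996], [0.996, 0.001, 0.092], [0.001, -1.0, -0.001]]
wrist_force: [-0.7, 0.9, -2.3]
gripper_width: 0.663
```

{"fn": "carry_out", "kwargs": {"steps": [[[0.4,-0.04,0,0,0,0],[0.8,-0.07,0,0,0,0],[1.1,-0.1,0,0,0,0],[1.4,-0.13,0,0,0,0],[1.4,-0.13,0,0,0,0],[1.4,-0.13,0,0,0,0]]]}}

```text
time_s: 24.22
tcp_pos: [0.6031, 0.1568, 0.0449]
ee_rot: [[0.092, -0.002, -0.996], [0.996, -0.0, 0.092], [-0.001, -1.0, 0.002]]
wrist_force: [-5.1, 1.3, 1.2]
gripper_width: 0.662
```

{"fn": "carry_out", "kwargs": {"steps": [[[0.03,0.3,0,0,0,0],[0.05,0.5,0,0,0,0],[0.07,0.75,0,0,0,0],[0.07,0.75,0,0,0,0],[0.07,0.75,0,0,0,0]]]}}

```text
time_s: 24.85
tcp_pos: [0.6037, 0.1623, 0.045]
ee_rot: [[0.093, -0.004, -0.996], [0.996, -0.003, 0.093], [-0.004, -1.0, 0.004]]
wrist_force: [-5.6, -3.9, 3.5]
gripper_width: 0.66
```

{"fn": "carry_out", "kwargs": {"steps": [[[-0.05,-0.2,0,0,0,0],[-0.05,-0.2,0,0,0,0]]]}}

```text
time_s: 25.1
tcp_pos: [0.6037, 0.1621, 0.0449]
ee_rot: [[0.093, -0.002, -0.996], [0.996, -0.001, 0.093], [-0.001, -1.0, 0.002]]
wrist_force: [-5.5, -0.0, 0.3]
gripper_width: 0.665
```

{"fn": "carry_out", "kwargs": {"steps": [[[0,0,0,0,0,0],[0,0,0,0,0,0],[0,0,0,0,0,0],[0,0,0,0,0,0],[0,0,0,0,0,0],[0,0,2,0,0,0],[0,0,6,0,0,0],[0,0,12,0,0,0],[0,-6,18,0,0,0],[0,-12,24,0,0,0.09],[0,-18,28,0,0,0.09],[0,-20,28,0,0,0.09],[0,-20,28,0,0,0.09],[0,-20,28,0,0,0.09]]], "fingers": 0}}

```text
time_s: 26.85
tcp_pos: [0.6043, -0.0379, 0.3247]
ee_rot: [[0.003, -0.0, -1.0], [1.0, 0.001, 0.003], [0.001, -1.0, 0.0]]
wrist_force: [0.4, 0.9, -0.3]
gripper_width: 1.0
```

Run:
```python
from h import *
s=sense(); print(s['tcp_pos'],s['wrist_force'],np.degrees(np.arctan2(s['ee_rot'][1,0],s['ee_rot'][0,0])))
c=cap('wrist','w7.png'); crop(c,340,100,480,235,5.5,'w7t.png'); crop(c,40,10,240,190,4,'w7c.png')
```

```text
[ 0.60427585 -0.03794242  0.32471995] [ 0.44273087  0.93297787 -0.26116797] 89.80003815098023
```

View pics/w7t.png

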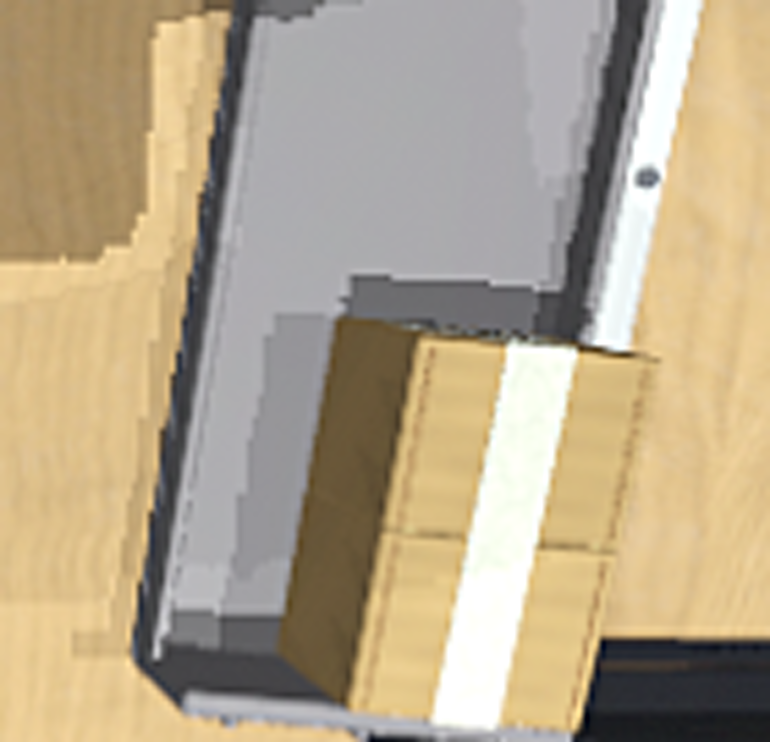

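View pics/w7c.png

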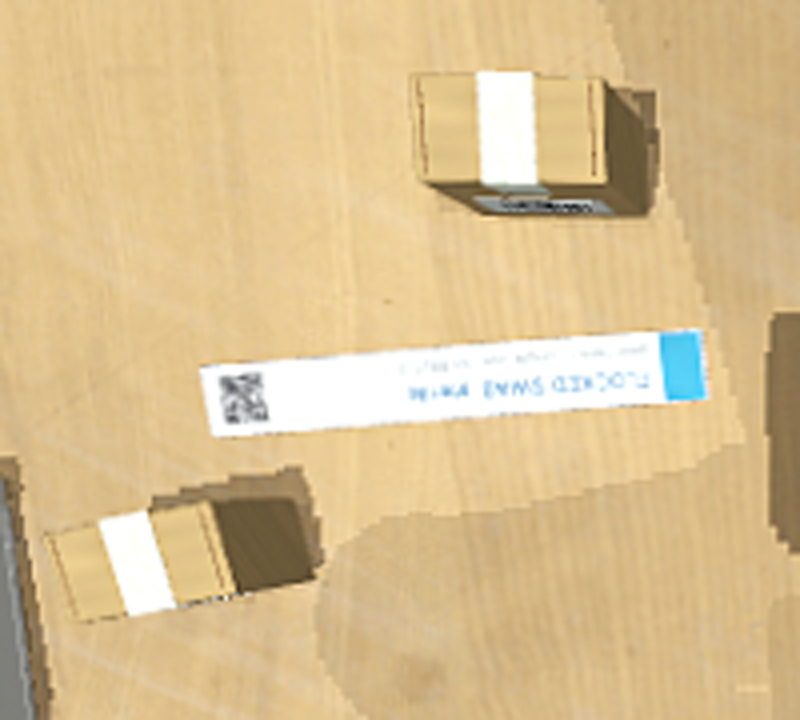

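```bash
python3 - <<'E'
from h import *
c=cap('wrist')
quad(c,[(411,76),(602,78),(606,186),(425,182)],40,10,4)
quad(c,[(43,536),(207,502),(237,595),(80,622)],40,10,4)
for z in (0,.06,.09): print(z,onz(c,40+8/4,10+460/4,z),onz(c,40+45/4,10+700/4,z))
E
python3 - <<'E'
from h import *
crop(cap('side'),170,270,280,350,7,'s7.png')
E
```

```text
[ 0.4372 -0.1706] [0.0564 0.0296 0.0543 0.0292] [  88.7   -1.1  -91.8 -176.9]
[ 0.5632 -0.3001] [0.056  0.0298 0.0538 0.0286] [ 100.3   11.2  -81.1 -164.3]
0 [ 0.52930342 -0.37904125  0.        ] [ 0.616402   -0.38001161  0.        ]
0.06 [ 0.53036923 -0.33565022  0.06      ] [ 0.60637599 -0.336497    0.06      ]
0.09 [ 0.53090214 -0.31395471  0.09      ] [ 0.60136299 -0.3147397   0.09      ]
```

View pics/s7.png

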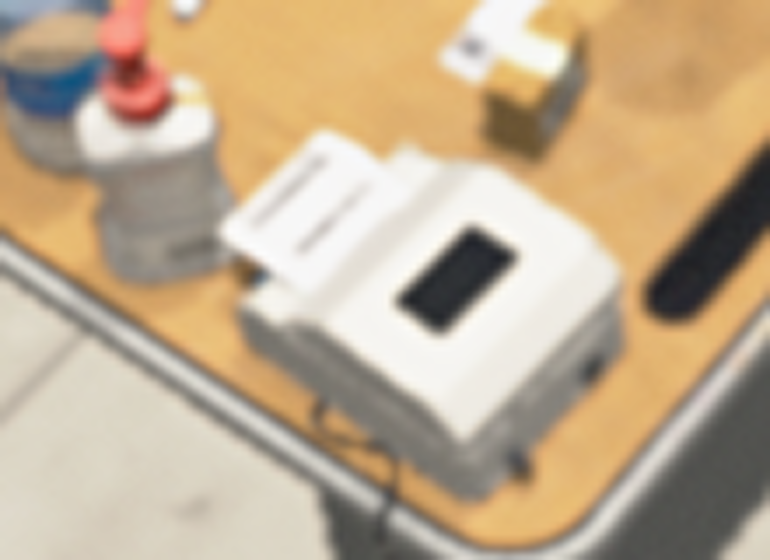

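{"fn": "carry_out", "kwargs": {"steps": [[[-5,-4,-4,0,0,0],[-10,-8,-9,0,0,0],[-15,-12,-14,0,0,-0.015],[-16.7,-13.3,-18,0,0,-0.015],[-16.7,-13.3,-20,0,0,-0.015],[-16.7,-13.3,-25,0,0,-0.015],[-16.7,-13.3,-28,0,0,-0.015],[-16.7,-13.3,-28.6,0,0,-0.015],[-16.7,-13.3,-28.6,0,0,-0.015],[-16.7,-13.3,-28.6,0,0,-0.015]]]}}

```text
time_s: 28.25
tcp_pos: [0.4387, -0.1705, 0.0403]
ee_rot: [[0.016, 0.003, -1.0], [1.0, -0.0, 0.016], [-0.0, -1.0, -0.003]]
wrist_force: [-0.3, -0.1, 0.3]
gripper_width: 1.001
```

{"fn": "carry_out", "kwargs": {"steps": [[[0,0,0,0,0,0],[0,0,0,0,0,0],[0,0,0,0,0,0],[0,0,0,0,0,0],[0,0,0,0,0,0],[0,0,0,0,0,0]]], "fingers": 255}}

```text
time_s: 29.0
tcp_pos: [0.4376, -0.1707, 0.0392]
ee_rot: [[0.017, 0.0, -1.0], [1.0, -0.0, 0.017], [-0.0, -1.0, -0.0]]
wrist_force: [-0.6, -0.8, 2.7]
gripper_width: 0.662
```

{"fn": "carry_out", "kwargs": {"steps": [[[0,0,5,0,0,0],[0,0,10,0,0,0],[1,2,15,0,0,0],[3,7,15,0,0,0],[5,13,15,0,0,-0.03],[7,19,15,0,0,-0.076],[9,25,15,0,0,-0.076],[11.5,31,15,0,0,-0.076],[11.5,33.2,15,0,0,-0.076],[11.5,33.2,13,0,0,-0.076],[11.5,33.2,8,0,0,-0.076],[11.5,33.2,4,0,0,-0.076],[11.5,33.2,2,0,0,-0.076],[11.5,33.2,1.2,0,0,-0.076],[11.5,33.2,0.65,0,0,-0.076],[11.5,33.2,0.65,0,0,-0.076],[11.5,33.2,0.65,0,0,-0.076]]]}}

```text
time_s: 31.12
tcp_pos: [0.5529, 0.1615, 0.0463]
ee_rot: [[0.093, 0.001, -0.996], [0.996, 0.001, 0.093], [0.001, -1.0, -0.001]]
wrist_force: [-0.6, -0.0, -0.0]
gripper_width: 0.662
```

{"fn": "carry_out", "kwargs": {"steps": [[[0.4,-0.04,0,0,0,0],[0.8,-0.07,0,0,0,0],[1.1,-0.1,0,0,0,0],[1.4,-0.13,0,0,0,0],[1.4,-0.13,0,0,0,0],[1.4,-0.13,0,0,0,0]]]}}

```text
time_s: 31.88
tcp_pos: [0.5661, 0.1598, 0.0453]
ee_rot: [[0.093, -0.001, -0.996], [0.996, -0.0, 0.093], [-0.0, -1.0, 0.001]]
wrist_force: [-1.1, -0.4, -0.8]
gripper_width: 0.663
```

{"fn": "carry_out", "kwargs": {"steps": [[[0.1,0,0,0,0,0],[0.25,-0.02,0,0,0,0],[0.4,-0.03,0,0,0,0],[0.4,-0.03,0,0,0,0]]]}}

```text
time_s: 32.38
tcp_pos: [0.5663, 0.1598, 0.0453]
ee_rot: [[0.094, -0.008, -0.996], [0.996, -0.001, 0.094], [-0.002, -1.0, 0.008]]
wrist_force: [-13.8, 5.7, 6.5]
gripper_width: 0.665
```

{"fn": "carry_out", "kwargs": {"steps": [[[0.03,0.3,0,0,0,0],[0.05,0.5,0,0,0,0],[0.07,0.75,0,0,0,0],[0.07,0.85,0,0,0,0],[0.07,0.85,0,0,0,0]]]}}

```text
time_s: 33.0
tcp_pos: [0.5666, 0.1645, 0.0454]
ee_rot: [[0.095, -0.011, -0.995], [0.995, -0.007, 0.095], [-0.008, -1.0, 0.01]]
wrist_force: [-10.4, -7.0, 7.9]
gripper_width: 0.66
```

{"fn": "carry_out", "kwargs": {"steps": [[[-0.3,0.1,0,0,0,0],[-0.3,0.3,0,0,0,0],[-0.3,0.3,0,0,0,0],[-0.3,0.3,0,0,0,0]]]}}

```text
time_s: 33.5
tcp_pos: [0.5666, 0.1661, 0.0455]
ee_rot: [[0.094, -0.006, -0.996], [0.996, -0.008, 0.094], [-0.008, -1.0, 0.005]]
wrist_force: [-0.5, -13.7, 2.8]
gripper_width: 0.665
```

{"fn": "carry_out", "kwargs": {"steps": [[[0.2,-0.4,0,0,0,0],[0.2,-0.4,0,0,0,0],[0.2,-0.4,0,0,0,0]]]}}

```text
time_s: 33.88
tcp_pos: [0.5668, 0.1657, 0.0453]
ee_rot: [[0.094, -0.007, -0.996], [0.996, -0.003, 0.094], [-0.004, -1.0, 0.007]]
wrist_force: [-9.8, -0.3, 5.5]
gripper_width: 0.662
```

{"fn": "carry_out", "kwargs": {"steps": [[[0,0,0,0,0,0],[0,0,0,0,0,0],[0,0,0,0,0,0],[0,0,0,0,0,0],[0,0,0,0,0,0],[0,0,2,0,0,0],[0,0,6,0,0,0],[0,0,12,0,0,0],[0,-6,18,0,0,0],[2,-12,24,0,0,0.09],[4,-18,28,0,0,0.09],[4,-22,28,0,0,0.09],[4,-22,28,0,0,0.09],[4,-22,28,0,0,0.09]]], "fingers": 0}}

```text
time_s: 35.62
tcp_pos: [0.6106, -0.0547, 0.3264]
ee_rot: [[0.007, 0.002, -1.0], [1.0, 0.0, 0.007], [0.0, -1.0, -0.002]]
wrist_force: [-0.6, -0.2, -0.4]
gripper_width: 0.998
```

Run:
```python
from h import *
s=sense(); print(s['tcp_pos'],s['wrist_force'],np.degrees(np.arctan2(s['ee_rot'][1,0],s['ee_rot'][0,0])))
c=cap('wrist','w8.png'); crop(c,340,100,480,235,5.5,'w8t.png'); crop(c,40,70,240,230,4,'w8c.png')
```

```text
[ 0.6105897  -0.05471903  0.32642835] [-0.58262762 -0.24910857 -0.40813749] 89.62395434838083
```

View pics/w8t.png

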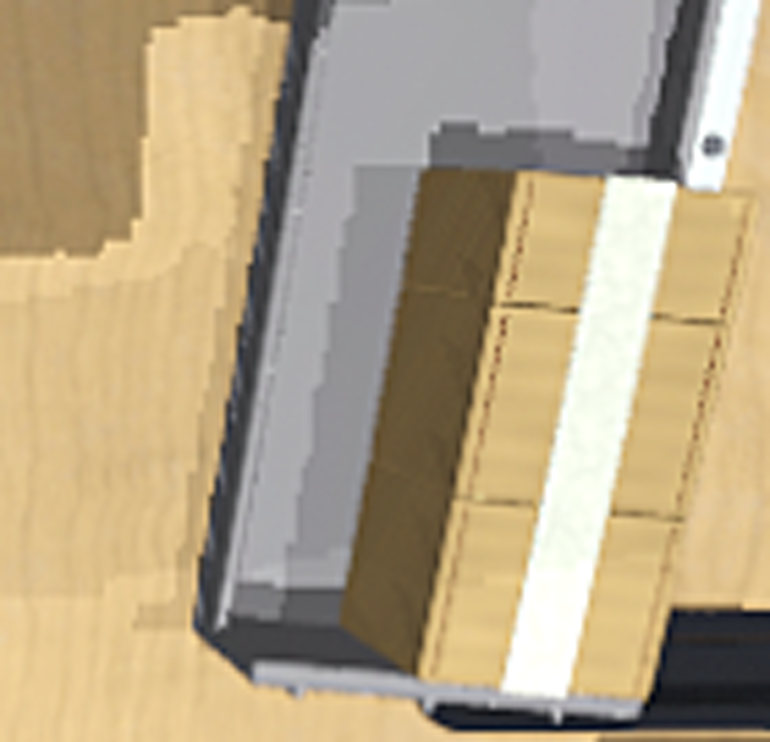

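View pics/w8c.png

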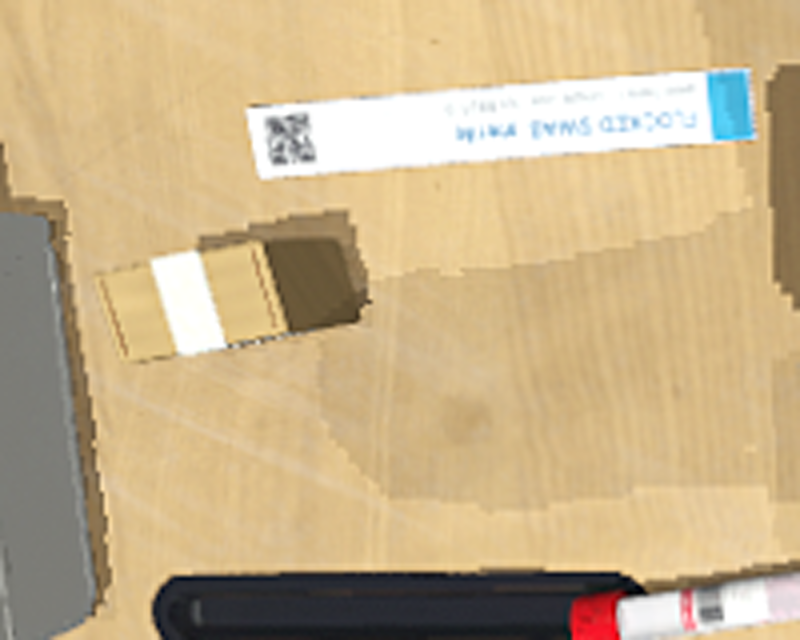

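Run:
```python
from h import *
c=cap('wrist')
quad(c,[(95,275),(260,240),(290,332),(132,363)],40,70,4)
print(onz(c,40+50/4,70+220/4,0),onz(c,40+80/4,70+400/4,0),onz(c,40+80/4,70+400/4,0.06))
```

```text
[ 0.5625 -0.299 ] [0.056  0.0294 0.0541 0.0291] [ 100.4   11.8  -80.  -164.5]
[ 0.53519949 -0.38050296  0.        ] [ 0.59995575 -0.38009288  0.        ] [ 0.59277569 -0.33874039  0.06      ]
```

{"fn": "carry_out", "kwargs": {"steps": [[[-2,-6,-2,0,0,0.05],[-3,-12,-4,0,0,0.1],[-4,-18,-8,0,0,0.19],[-4.8,-24.4,-12,0,0,0.19],[-4.8,-24.4,-18,0,0,0.19],[-4.8,-24.4,-18,0,0,0.19],[-4.8,-24.4,-23,0,0,0.19],[-4.8,-24.4,-27,0,0,0.19],[-4.8,-24.4,-28.7,0,0,0.19],[-4.8,-24.4,-28.7,0,0,0.19],[-4.8,-24.4,-28.7,0,0,0.19]]], "fingers": 20}}

```text
time_s: 37.1
tcp_pos: [0.564, -0.2968, 0.0408]
ee_rot: [[-0.187, 0.004, -0.982], [0.982, -0.001, -0.187], [-0.002, -1.0, -0.003]]
wrist_force: [0.3, -0.4, -0.7]
gripper_width: 0.924
```

{"fn": "carry_out", "kwargs": {"steps": [[[0,0,0,0,0,0],[0,0,0,0,0,0],[0,0,0,0,0,0],[0,0,0,0,0,0],[0,0,0,0,0,0],[0,0,0,0,0,0]]], "fingers": 255}}

```text
time_s: 37.85
tcp_pos: [0.5627, -0.2971, 0.0393]
ee_rot: [[-0.186, 0.001, -0.983], [0.983, -0.001, -0.186], [-0.001, -1.0, -0.001]]
wrist_force: [-1.0, -0.8, 4.3]
gripper_width: 0.663
```

{"fn": "carry_out", "kwargs": {"steps": [[[0,0,5,0,0,0],[0,0,10,0,0,0],[0,1,15,0,0,0],[-0.5,7,15,0,0,-0.05],[-1,13,15,0,0,-0.1],[-1.5,19,15,0,0,-0.2],[-2,25,15,0,0,-0.279],[-2.5,31,15,0,0,-0.279],[-3,37,15,0,0,-0.279],[-4,43,15,0,0,-0.279],[-4.1,46.2,15,0,0,-0.279],[-4.1,46.2,14,0,0,-0.279],[-4.1,46.2,8,0,0,-0.279],[-4.1,46.2,4,0,0,-0.279],[-4.1,46.2,2,0,0,-0.279],[-4.1,46.2,1.2,0,0,-0.279],[-4.1,46.2,0.65,0,0,-0.279],[-4.1,46.2,0.65,0,0,-0.279],[-4.1,46.2,0.65,0,0,-0.279]]]}}

```text
time_s: 40.22
tcp_pos: [0.5216, 0.1654, 0.0457]
ee_rot: [[0.092, 0.001, -0.996], [0.996, 0.001, 0.092], [0.001, -1.0, -0.001]]
wrist_force: [0.9, 0.2, -1.4]
gripper_width: 0.665
```

{"fn": "carry_out", "kwargs": {"steps": [[[0.4,-0.04,0,0,0,0],[0.8,-0.07,0,0,0,0],[1.1,-0.1,0,0,0,0],[1.4,-0.13,0,0,0,0],[1.5,-0.14,0,0,0,0],[1.5,-0.14,0,0,0,0]]]}}

```text
time_s: 40.98
tcp_pos: [0.5359, 0.1639, 0.0453]
ee_rot: [[0.092, -0.0, -0.996], [0.996, -0.0, 0.092], [-0.0, -1.0, 0.0]]
wrist_force: [-3.6, 1.8, 4.8]
gripper_width: 0.665
```

{"fn": "carry_out", "kwargs": {"steps": [[[0.2,-0.02,0,0,0,0],[0.35,-0.03,0,0,0,0],[0.35,-0.03,0,0,0,0],[0.25,0.3,0,0,0,0],[0.2,0.5,0,0,0,0],[0.15,0.75,0,0,0,0],[0.15,0.85,0,0,0,0],[0.15,0.85,0,0,0,0]]]}}

```text
time_s: 41.98
tcp_pos: [0.5363, 0.1688, 0.0453]
ee_rot: [[0.093, -0.004, -0.996], [0.996, -0.006, 0.093], [-0.006, -1.0, 0.004]]
wrist_force: [-1.5, -9.7, 8.3]
gripper_width: 0.666
```

{"fn": "carry_out", "kwargs": {"steps": [[[0.1,-0.3,0,0,0,0],[0.3,-0.3,0,0,0,0],[0.5,-0.3,0,0,0,0],[0.5,-0.3,0,0,0,0]]]}}

```text
time_s: 42.48
tcp_pos: [0.5368, 0.1684, 0.0452]
ee_rot: [[0.094, -0.011, -0.996], [0.996, -0.003, 0.094], [-0.004, -1.0, 0.011]]
wrist_force: [-18.7, 4.6, 16.0]
gripper_width: 0.663
```

{"fn": "carry_out", "kwargs": {"steps": [[[-0.35,0,0,0,0,0],[-0.35,0,0,0,0,0]]]}}

```text
time_s: 42.72
tcp_pos: [0.5366, 0.1684, 0.0452]
ee_rot: [[0.093, -0.005, -0.996], [0.996, -0.002, 0.093], [-0.003, -1.0, 0.005]]
wrist_force: [-8.5, 1.2, 9.6]
gripper_width: 0.663
```

{"fn": "carry_out", "kwargs": {"steps": [[[0,0,0,0,0,0],[0,0,0,0,0,0],[0,0,0,0,0,0],[0,0,0,0,0,0],[0,0,0,0,0,0],[0,0,2,0,0,0],[0,0,6,0,0,0],[0,0,12,0,0,0],[3,-4,18,0,0,0],[6,-6,22,0,0,0.09],[10,-6,24,0,0,0.09],[10,-6,24,0,0,0.09],[10,-6,24,0,0,0.09]]], "fingers": 0}}

```text
time_s: 44.35
tcp_pos: [0.6383, 0.1093, 0.2836]
ee_rot: [[0.002, -0.003, -1.0], [1.0, -0.0, 0.002], [-0.0, -1.0, 0.003]]
wrist_force: [-0.1, -0.3, -0.8]
gripper_width: 1.0
```

Run:
```python
from h import *
s=sense(); print(s['tcp_pos'],s['wrist_force'],np.degrees(np.arctan2(s['ee_rot'][1,0],s['ee_rot'][0,0])))
c=cap('wrist','w9.png'); crop(c,240,60,400,235,3.4,'w9t.png'); crop(c,0,0,560,235,1.42,'w9z.png')
```

```text
[0.63826469 0.10925587 0.28362234] [-0.06297223 -0.28888789 -0.76053554] 89.85718101408739
```

View pics/w9t.png

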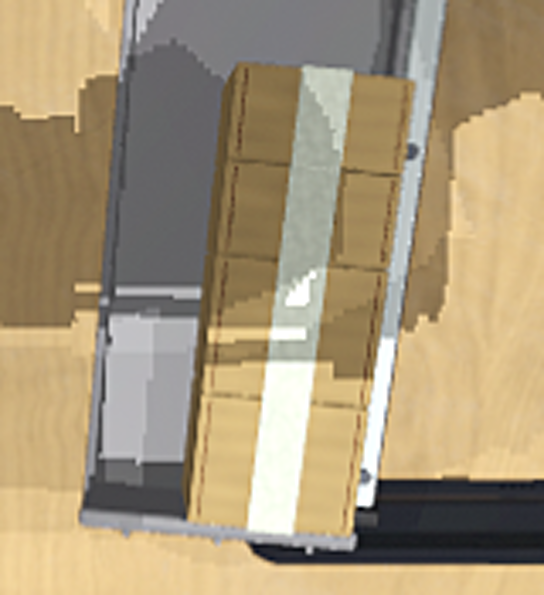

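View pics/w9z.png

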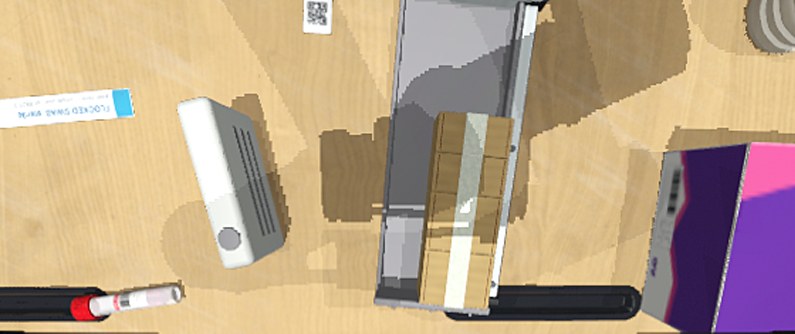

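Run:
```python
from h import *
c=cap('wrist')
C=np.array([.6742,.1846]);d=np.array([.9958,-.0915]);n=np.array([.0915,.9958])
for p in [(240,63),(413,79),(232,160),(407,175),(218,256),(388,270),(203,395),(368,407),(188,520),(354,535)]:
    q=onz(c,p[0]/3.4+240,p[1]/3.4+60,.062)[:2]-C; print(p,(q@d).round(4),(q@n).round(4))
```

```text
(240, 63) -0.1514 -0.0575
(413, 79) -0.1518 -0.0023
(232, 160) -0.1219 -0.0568
(407, 175) -0.1225 0.0
(218, 256) -0.0915 -0.058
(388, 270) -0.0922 -0.0018
(203, 395) -0.0455 -0.0581
(368, 407) -0.0466 -0.0021
(188, 520) -0.0018 -0.0587
(354, 535) -0.0016 -0.0006
```

{"fn": "carry_out", "kwargs": {"steps": [[[-5,1,0,0,0,0.3],[-10,3,0,0,0,0.6],[-15,5,0,0,0,0.9],[-20,6.8,0,0,0,1.2],[-21.7,6.8,-5,0,0,1.479],[-21.7,6.8,-6,0,0,1.479],[-21.7,6.8,-6,0,0,1.479],[-21.7,6.8,-6,0,0,1.479],[-21.7,6.8,-6,0,0,1.479],[-21.7,6.8,-6,0,0,1.479],[-21.7,6.8,-11,0,0,1.479],[-21.7,6.8,-16,0,0,1.479],[-21.7,6.8,-19,0,0,1.479],[-21.7,6.8,-19.5,0,0,1.479],[-21.7,6.8,-19.5,0,0,1.479]]]}}

```text
time_s: 46.32
tcp_pos: [0.4227, 0.1777, 0.0907]
ee_rot: [[-0.996, 0.001, -0.094], [0.094, 0.0, -0.996], [-0.001, -1.0, -0.0]]
wrist_force: [-0.2, 0.1, -0.1]
gripper_width: 1.006
```

{"fn": "carry_out", "kwargs": {"steps": [[[0,0,0,0,0,0],[0,0,0,0,0,0],[0,0,0,0,0,0],[0,0,0,0,0,0],[0,0,0,0,0,0],[0,0,0,0,0,0],[0,0,0,0,0,0]]], "fingers": 255}}

```text
time_s: 47.2
tcp_pos: [0.4222, 0.1773, 0.09]
ee_rot: [[-0.996, -0.0, -0.094], [0.094, -0.0, -0.996], [0.0, -1.0, 0.0]]
wrist_force: [-0.1, -0.6, 0.8]
gripper_width: 0.284
```

{"fn": "carry_out", "kwargs": {"steps": [[[0,0,0,0,0,0],[0,0,0,0,0,0],[0,0,0,0,0,0],[0,0,0,0,0,0]]]}}

```text
time_s: 47.7
tcp_pos: [0.4221, 0.1773, 0.09]
ee_rot: [[-0.996, -0.0, -0.094], [0.094, -0.0, -0.996], [0.0, -1.0, 0.0]]
wrist_force: [-1.1, 0.4, -0.1]
gripper_width: 0.137
```

{"fn": "carry_out", "kwargs": {"steps": [[[2,-0.18,0,0,0,0],[4,-0.37,0,0,0,0],[6,-0.55,0,0,0,0],[7,-0.64,0,0,0,0],[8,-0.74,0,0,0,0],[8.5,-0.78,0,0,0,0],[8.5,-0.78,0,0,0,0],[8.5,-0.78,0,0,0,0]]]}}

```text
time_s: 48.7
tcp_pos: [0.5076, 0.1692, 0.09]
ee_rot: [[-0.996, 0.001, -0.094], [0.094, -0.0, -0.996], [-0.001, -1.0, 0.0]]
wrist_force: [0.4, -2.7, 0.6]
gripper_width: 0.137
```

{"fn": "carry_out", "kwargs": {"steps": [[[0.3,-0.03,0,0,0,0],[0.5,-0.05,0,0,0,0],[0.6,-0.06,0,0,0,0],[0.6,-0.06,0,0,0,0]]]}}

```text
time_s: 49.2
tcp_pos: [0.513, 0.1687, 0.09]
ee_rot: [[-0.996, -0.001, -0.094], [0.094, -0.0, -0.996], [0.001, -1.0, 0.0]]
wrist_force: [-4.1, -1.9, 3.1]
gripper_width: 0.135
```

{"fn": "carry_out", "kwargs": {"steps": [[[0.1,-0.01,0,0,0,0],[0.2,-0.02,0,0,0,0],[0.3,-0.03,0,0,0,0],[0.3,-0.03,0,0,0,0]]]}}

```text
time_s: 49.7
tcp_pos: [0.5144, 0.1685, 0.09]
ee_rot: [[-0.996, -0.004, -0.094], [0.094, -0.001, -0.996], [0.004, -1.0, 0.001]]
wrist_force: [-10.2, 0.6, 8.3]
gripper_width: 0.136
```

{"fn": "carry_out", "kwargs": {"steps": [[[0.15,-0.01,0,0,0,0],[0.3,-0.03,0,0,0,0],[0.3,-0.03,0,0,0,0]]]}}

```text
time_s: 50.08
tcp_pos: [0.5145, 0.1684, 0.09]
ee_rot: [[-0.995, -0.009, -0.095], [0.095, -0.001, -0.996], [0.009, -1.0, 0.002]]
wrist_force: [-20.0, 5.5, 15.0]
gripper_width: 0.138
```

{"fn": "carry_out", "kwargs": {"steps": [[[-0.5,0.05,0,0,0,0],[-0.5,0.05,0,0,0,0]]]}}

```text
time_s: 50.32
tcp_pos: [0.514, 0.1686, 0.09]
ee_rot: [[-0.996, -0.0, -0.094], [0.094, -0.0, -0.996], [0.0, -1.0, 0.0]]
wrist_force: [-3.5, -2.0, 3.2]
gripper_width: 0.131
```

{"fn": "carry_out", "kwargs": {"steps": [[[0,0,0,0,0,0],[0,0,0,0,0,0],[0,0,0,0,0,0],[0,0,0,0,0,0],[0,0,0,0,0,0],[0,0,0,0,0,0],[0,0,5,0,0,0],[0,0,10,0,0,0],[0,0,15,0,0,0],[4,-3,20,0,0,-0.3],[8,-6,22,0,0,-0.6],[12,-9,22,0,0,-0.9],[12,-9,22,0,0,-1.2],[12,-9,22,0,0,-1.479],[12,-9,22,0,0,-1.479],[12,-9,22,0,0,-1.479],[12,-9,22,0,0,-1.479],[12,-9,22,0,0,-1.479],[12,-9,22,0,0,-1.479]]], "fingers": 0}}

```text
time_s: 52.7
tcp_pos: [0.6342, 0.0788, 0.31]
ee_rot: [[-0.0, -0.0, -1.0], [1.0, -0.0, -0.0], [-0.0, -1.0, 0.0]]
wrist_force: [0.7, -0.8, 0.2]
gripper_width: 1.0
```

Run:
```python
from h import *
s=sense(); print(s['tcp_pos'],s['wrist_force'],np.degrees(np.arctan2(s['ee_rot'][1,0],s['ee_rot'][0,0])))
c=cap('wrist','w10.png'); crop(c,130,30,410,235,2.8,'w10t.png')
```

```text
[0.6341709  0.0788179  0.30996502] [ 0.74929049 -0.82712856  0.15915653] 90.01070779226029
```

View pics/w10t.png

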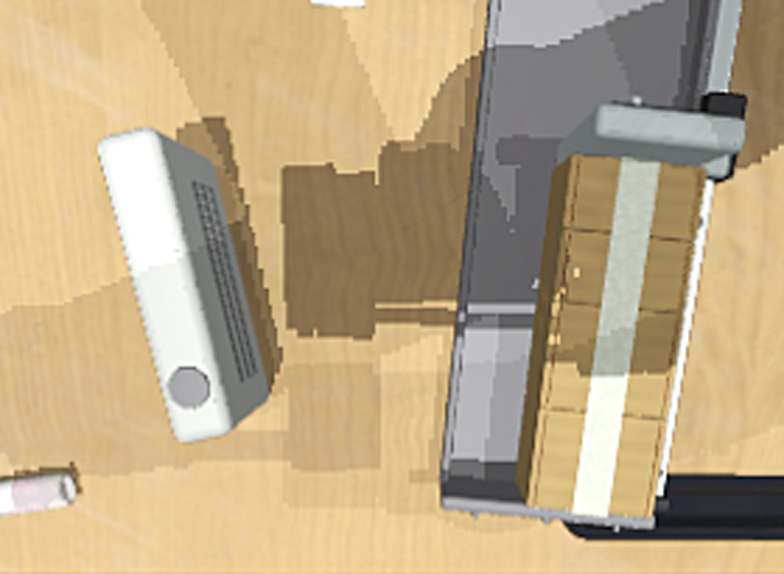

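Run:
```python
from h import *
c=cap('wrist')
quad(c,[(100,143),(157,127),(234,430),(180,443)],130,30,2.8,z=.1)
C=np.array([.6742,.1846]);d=np.array([.9958,-.0915]);n=np.array([.0915,.9958])
for x in (-.07,-.075): print(C+x*d-.075*n)
```

```text
[ 0.5729 -0.0189] [0.0224 0.116  0.0226 0.1157] [ 104.1   11.6  -76.6 -168.5]
[0.5976315 0.11632  ]
[0.5926525 0.1167775]
```

{"fn": "carry_out", "kwargs": {"steps": [[[-3,-5,-3,0,0,0.1],[-6.1,-9.8,-7,0,0,0.203],[-6.1,-9.8,-11,0,0,0.203],[-6.1,-9.8,-11,0,0,0.203],[-6.1,-9.8,-16,0,0,0.203],[-6.1,-9.8,-20,0,0,0.203],[-6.1,-9.8,-23,0,0,0.203],[-6.1,-9.8,-23,0,0,0.203],[-6.1,-9.8,-23,0,0,0.203]]]}}

```text
time_s: 53.92
tcp_pos: [0.5755, -0.0185, 0.0823]
ee_rot: [[-0.201, 0.004, -0.98], [0.98, 0.0, -0.201], [-0.001, -1.0, -0.004]]
wrist_force: [0.6, 0.8, 0.8]
gripper_width: 1.002
```

{"fn": "carry_out", "kwargs": {"steps": [[[0,0,0,0,0,0],[0,0,0,0,0,0],[0,0,0,0,0,0],[0,0,0,0,0,0],[0,0,0,0,0,0],[0,0,0,0,0,0],[0,0,0,0,0,0],[0,0,0,0,0,0],[0,0,0,0,0,0],[0,0,0,0,0,0]]], "fingers": 255}}

```text
time_s: 55.18
tcp_pos: [0.5732, -0.0192, 0.08]
ee_rot: [[-0.199, -0.0, -0.98], [0.98, -0.0, -0.199], [-0.0, -1.0, 0.0]]
wrist_force: [0.9, -0.2, -0.2]
gripper_width: 0.285
```

Run:
```python
from h import *
s=sense(); print(s['tcp_pos'],s['gripper_width'],s['gripper_width']*87)
cap('wrist','w11.png')
```

```text
[ 0.57319888 -0.01918593  0.07998682] 0.2851275666229288 24.806098296194808
```

View pics/w11.png

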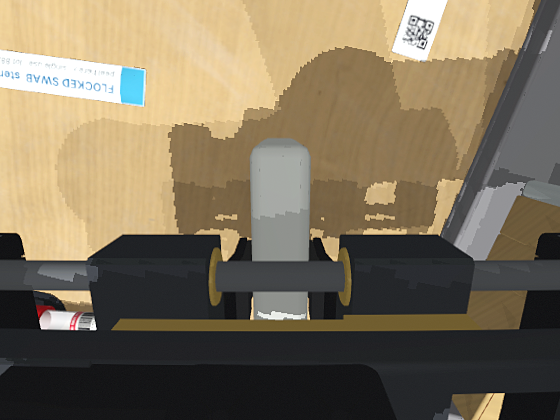

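{"fn": "carry_out", "kwargs": {"steps": [[[0,0,4,0,0,0],[0,0,8,0,0,0],[0,1,12,0,0,0],[1,5,12,0,0,-0.1],[2,9,12,0,0,-0.2],[2.44,13.5,12,0,0,-0.292],[2.44,13.5,12,0,0,-0.292],[2.44,13.5,9,0,0,-0.292],[2.44,13.5,7.5,0,0,-0.292],[2.44,13.5,7.5,0,0,-0.292],[2.44,13.5,7.5,0,0,-0.292]]]}}

```text
time_s: 56.6
tcp_pos: [0.5983, 0.1156, 0.1559]
ee_rot: [[0.091, 0.001, -0.996], [0.996, 0.0, 0.091], [0.0, -1.0, -0.001]]
wrist_force: [0.3, -0.2, -1.2]
gripper_width: 0.284
```

Run:
```python
from h import *
s=sense(); print(s['tcp_pos'],s['gripper_width'],np.degrees(np.arctan2(s['ee_rot'][1,0],s['ee_rot'][0,0])))
cap('wrist','w12.png')
crop(cap('side'),280,150,390,240,6.5,'s12.png')
C=np.array([.6742,.1846]);d=np.array([.9958,-.0915]);n=np.array([.0915,.9958]); p=s['tcp_pos'][:2]-C; print(p@d,p@n)
```

```text
[0.59825282 0.1155643  0.15588816] 0.28435343004241925 84.7688319525733
-0.06931143991500212 -0.07569491787776363
```

View pics/w12.png

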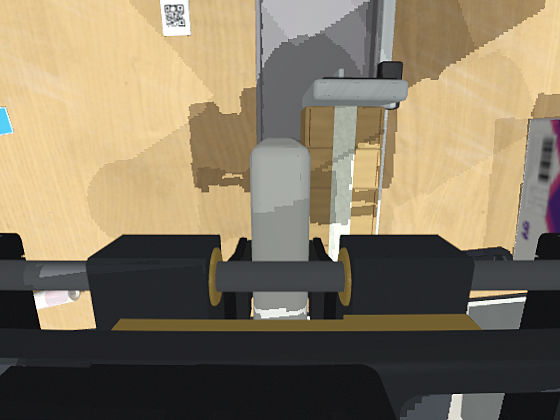

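View pics/s12.png

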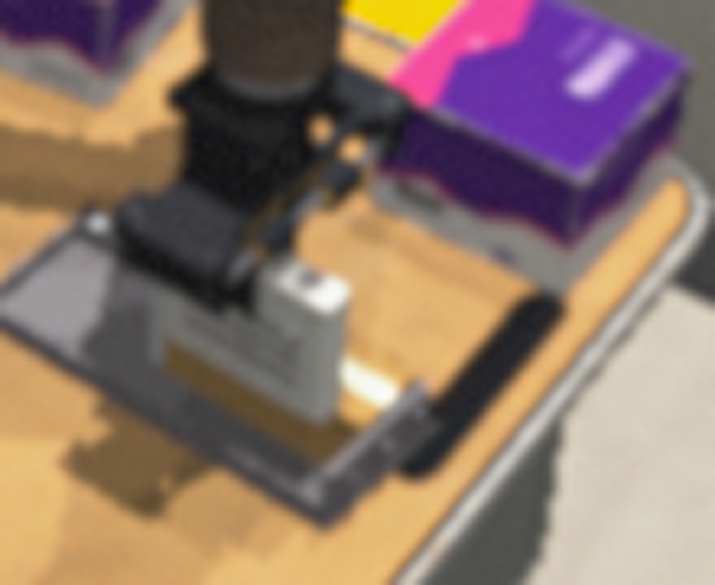

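{"fn": "carry_out", "kwargs": {"steps": [[[-0.5,0.05,0,0,0,0],[-0.5,0.05,-2,0,0,0],[-0.5,0.05,-4,0,0,0],[-0.5,0.05,-5.5,0,0,0],[-0.5,0.05,-6.3,0,0,0],[-0.5,0.05,-6.6,0,0,0],[-0.5,0.05,-6.6,0,0,0]]]}}

```text
time_s: 57.58
tcp_pos: [0.5929, 0.1164, 0.0894]
ee_rot: [[0.091, 0.001, -0.996], [0.996, 0.0, 0.091], [0.0, -1.0, -0.001]]
wrist_force: [0.8, -0.3, -3.3]
gripper_width: 0.286
```

{"fn": "carry_out", "kwargs": {"steps": [[[0,0,-0.2,0,0,0],[0,0,-0.35,0,0,0],[0,0,-0.35,0,0,0]]]}}

```text
time_s: 57.95
tcp_pos: [0.5929, 0.1164, 0.086]
ee_rot: [[0.091, 0.001, -0.996], [0.996, 0.0, 0.091], [0.0, -1.0, -0.001]]
wrist_force: [-0.3, -0.1, -1.7]
gripper_width: 0.283
```

{"fn": "carry_out", "kwargs": {"steps": [[[0,0,-0.05,0,0,0],[0,0,-0.05,0,0,0],[0,0,-0.05,0,0,0],[0,0,-0.05,0,0,0],[0,0,-0.05,0,0,0],[0,0,2,0,0,0],[0,0,6,0,0,0],[0,0,12,0,0,0],[0,0,18,0,0,0],[4,-3,22,0,0,0.09],[4,-3,22,0,0,0.09],[4,-3,22,0,0,0.09],[4,-3,22,0,0,0.09]]], "fingers": 110}}

```text
time_s: 59.58
tcp_pos: [0.6315, 0.0866, 0.3037]
ee_rot: [[0.001, -0.004, -1.0], [1.0, -0.001, 0.001], [-0.001, -1.0, 0.004]]
wrist_force: [0.7, -0.3, 0.2]
gripper_width: 0.564
```

Run:
```python
from h import *
s=sense(); print(s['tcp_pos'],s['wrist_force'],s['gripper_width'])
c=cap('wrist','w13.png'); crop(c,180,30,410,235,2.9,'w13t.png')
crop(cap('side'),280,150,390,240,6.5,'s13.png')
```

```text
[0.63147879 0.08655926 0.30373967] [ 0.65928003 -0.30499121  0.17881113] 0.5644559966328306
```

View pics/w13t.png

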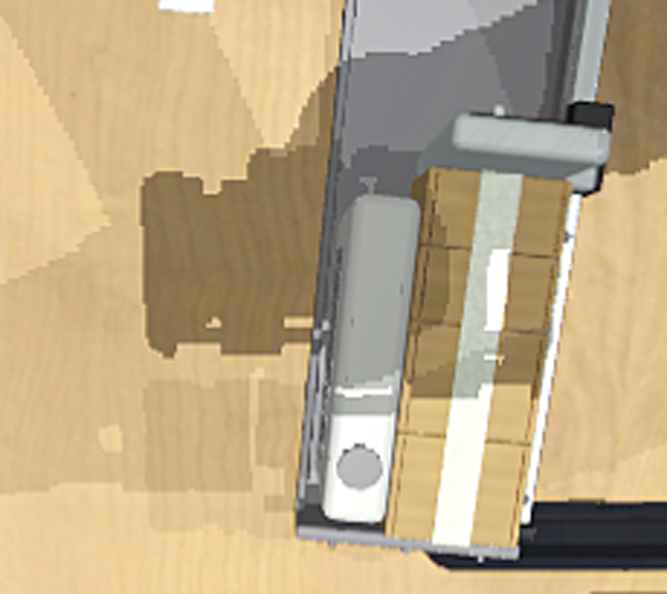

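View pics/s13.png

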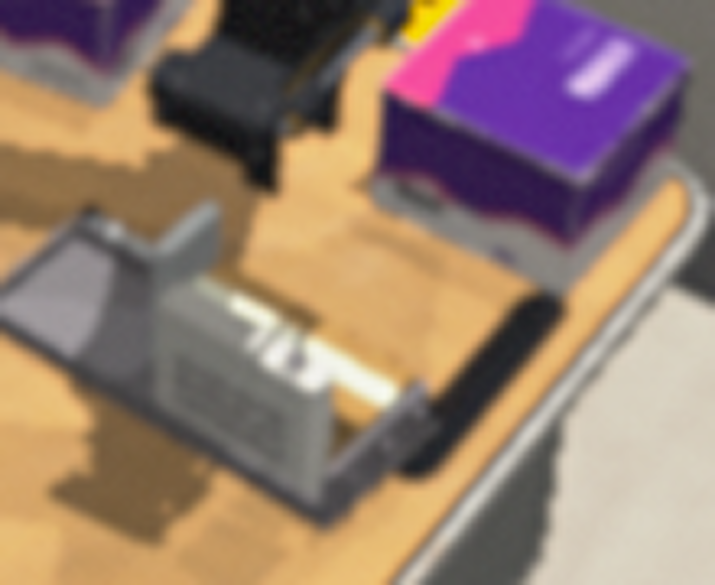

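Run:
```python
from h import *
c=cap('wrist')
C=np.array([.6742,.1846]);d=np.array([.9958,-.0915]);n=np.array([.0915,.9958])
def q(p,z): 
    v=onz(c,p[0]/2.9+180,p[1]/2.9+30,z)[:2]-C; return (v@d).round(4),(v@n).round(4)
print('pack',[q(p,.106) for p in [(352,196),(418,200),(385,522),(323,516)]])
print('row',[q(p,.062) for p in [(428,168),(573,182),(413,244),(560,258),(405,322),(549,334),(396,434),(530,444)]])
print('paddle top',[q(p,.107) for p in [(452,141),(605,163)]])
ok=[cap('scene','sc14.png'),cap('side','sd14.png')]
```

```text
pack [(np.float64(-0.1327), np.float64(-0.0898)), (np.float64(-0.1335), np.float64(-0.0666)), (np.float64(-0.0167), np.float64(-0.0647)), (np.float64(-0.0169), np.float64(-0.0884))]
row [(np.float64(-0.1502), np.float64(-0.0588)), (np.float64(-0.1505), np.float64(-0.001)), (np.float64(-0.121), np.float64(-0.0612)), (np.float64(-0.1213), np.float64(-0.0017)), (np.float64(-0.0903), np.float64(-0.0607)), (np.float64(-0.0911), np.float64(-0.0014)), (np.float64(-0.0444), np.float64(-0.0589)), (np.float64(-0.0454), np.float64(-0.0023))]
paddle top [(np.float64(-0.1539), np.float64(-0.0574)), (np.float64(-0.1519), np.float64(-0.0033))]
```

View pics/sd14.png

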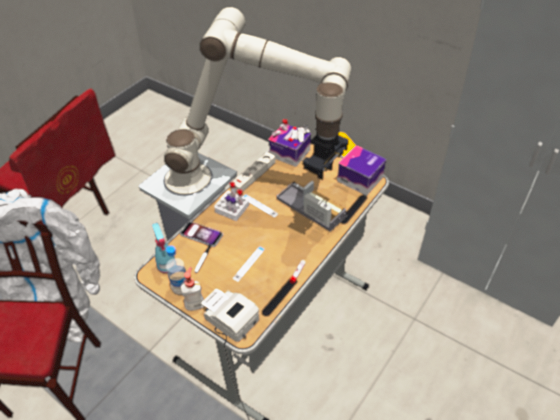

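All the cartons are in the tray, the pack is centred in the lane (about -0.077 from the fence) and the paddle touches the row. I'm handing in.

```bash
python3 -c "
from station import ticket
print(ticket.finish_job())"
```

```text
the job is handed in; nothing more can be done
None
```

The job is done and handed in at about 60 s of the 210 s allowed; the interface gives no verdict.

**What I did**
- I drew the follower back until it hit its near stop, where the contact force rose to 44 N.
- I found two large and two small cartons. Each was placed against the end wall or the carton before it, pushed along the tray and then against the fence, and released.
- I slid the follower up to the last carton, feeling firm contact at 20 N and then easing off.
- I stood the cold pack in the lane beside the row and withdrew the arm.

**What the last checks showed**
- **Row:** its back edge measures 150–151 mm from the end wall against 152 mm expected. The seams sit within about 2 mm of where they should be. The row looked flush with the fence, to the accuracy of the picture (1–2 mm).
- **Follower:** the paddle's front face measures 152–154 mm from the end wall, in contact with the last carton to within about 2 mm.
- **Cold pack:** its centre is about 75 mm before the end wall and 77 mm from the fence, roughly 2 mm off the lane's middle. It stands upright with its foot at floor height.
- **Bottles and arm:** neither bottle was approached. The right one is visible standing in the last side picture, but the left one is not clearly visible there. The gripper was clear of everything.

No check failed or disagreed beyond the camera accuracy of about 2 mm, and I saw no carton knocked aside.

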